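# Load the watch-parts cleaning spindle and set its timer

## Robot

A 6-joint arm with a two-finger parallel gripper is mounted at the origin on the work surface. World frame = base frame: x ahead of the robot, y to its left, z up, the work surface at z = 0. Lengths are in m, angles in degrees, forces in N, time in s.
With the tool pointing down it reaches from about 0.35 to 0.875 m from the base axis. Payload 4.2 kg.
Tool frame: the origin (TCP) lies between the finger pads; the fingertips stand 17 mm ahead of it and the grasp point (between the pads) lies 2 mm behind it; z points along the fingers, y is the direction in which the jaws open and shut (so a half turn about z gives the same grasp; the last joint's range is limited). The gripper opens to 87 mm and grips with 3 to 60 N. Pads are 19 mm wide; open, the fingers measure 117 mm over their backs; the gripper's body (75 mm by 190 mm) begins 51 mm behind the grasp point.
Start: joints at [84.947, 22.042, 0.453, 0, -68.411, -14.817], TCP at [0.212, 0.588, 0.206] pointing down, gripper open.
Joint ranges: [-179.83, 179.83], [-69.29, 118.12], [-61.27, 80.66], [-181.25, 117.63], [-171.15, -9.14], [-177.46, 177.46]. Speed limits (degrees/s): [159.86, 159.86, 180, 180, 180, 180].

## Interface

Orientations are given as a 3x3 rotation matrix whose columns are the frame's x, y, z axes.
In Python, from station import r gives the robot as it stands.
- The arm moves only by the shell command python3 -m creep 'ROWS'. ROWS is JSON, a list of rows, each a list of 7 numbers: the opening, from 0 (shut) to 1 (fully open), then the shift along the tool's x, y, z scaled (see below), then the turn, a rotation vector about the tool's x, y, z scaled (see below). A call has 1 to 5 rows; each row is the pose to reach, as a shift and turn from the pose measured when the call began, along the tool's axes at that moment, turning the shorter way round; what a row does not reach only later rows make up. The controller multiplies each number of a shift by 300 mm and each number of a turn by 180 degrees. A row lasts 1/12 s, in which the tool goes at most 41.7 mm and 7.16 degrees, less where a joint would pass 70% of its speed; a pose out of reach is approached as far as the arm can. A call with a number of a shift or a turn outside -1 to 1 is refused whole. A call with a gripper value outside its range is refused whole. The fingers move at their own pace and stop on an object; the grip force is fixed at half the most. Time passes only in rows, so rows that repeat a pose let the fingers close. It gives the time, the measured TCP pose, the force and the opening at its end, in the units of the state.
- r.sense(): the state, without advancing time (a new reading comes with each control period).
- r.capture(name): name is "side" or "top" or "wrist"; returns the picture (384x512x3 uint8, blue, green, red); there is no depth.
- r.camera_model(name): a dict with "mtx" (3x3 intrinsics, pixels), "R" (3x3) and "t" (3): a world point X has camera coordinates R X + t; the wrist camera has in their place "mount" (4x4, takes a point from camera to tool coordinates, whose origin is the TCP and whose axes are the flange's). Camera axes: x right, y down, z forward; pixel columns grow to the right and rows downward; lengths in m; the calibration is good to about 2 mm. The wrist camera is an equidistant fisheye: a pixel r from the principal point sees the ray r / f radians off the axis. A picture is of the moment at which its call begins: read the wrist's pose just before it. camera_model takes no time and is no camera call.
- r.finish_job(): hands the job in, once; it reports no verdict.
Trained networks look in the newest picture that a camera, given by its name, has taken for a name from the list of things; names that differ only in an ending like _2 or _b are one class to them, and where a whole thing is asked for, a point or a joint stands for the part that bears it (a point fixed in the world has none). Each returns a list of dicts, best first, with "score" (0 to 1); they miss things now and then, are a little off and sometimes report something else, mostly with a low value. They report only what shows in the picture. A call takes as long as a camera call. They do not tell look-alikes from the thing itself.
- r.recognise(camera, target): "rect" ([left, top, right, bottom] as shares, 0 to 1, of the picture: columns of its width, rows of its height, round what is visible of it).
- r.outline_of(camera, target): "pixels" (384x512 bool, what is visible of it) and "rect" ([left, top, right, bottom] as shares, 0 to 1, of the picture: columns of its width, rows of its height, round what is visible of it).
The state is a dict: "time_s": time; "joints": joint angles; "joint_velocities": joint speeds; "effort": joint torques, N m; "tcp_pos": TCP position; "ee_rot": TCP orientation; "wrist_force": force on the tool from outside, world axes, zero at the start; "moment": the same for the moment, N m; "gripper_width": opening from 0.0 (shut) to 1.0 (fully open).
Only numpy, scipy, OpenCV 4.12 (cv2) and the standard library are available. Lean on these libraries where they do the work, as an engineer would, in place of code of your own. Each camera call takes 0.05 s, during which the arm holds its last target.

## Task

Get the watch-parts cleaning machine ready to run: take the brass clamp collar off the spindle and set it down on the bench, then stack every steel parts basket on the spindle, lying flat down on the turntable or on one another, in any order. Slide the brass collar back over the spindle so that it rests on the topmost basket, and only then turn the timer knob until its yellow pointer stands at the red mark. Leave the jar, the red blower and the screwdriver block alone.

Things in the scene. Friction and masses are not known exactly. Their poses are not given: they have to be found in the camera images.
- basket_1: flat round steel parts basket (a closed perforated ring, same both ways up) 64 mm across, 12 mm high, with a 20 mm hole right through its middle; 0.08 kg; loose; from 2 to 4 baskets are there. Origin: centre of its underside, z up along its hole
- basket_2: flat round steel parts basket (a closed perforated ring, same both ways up) 64 mm across, 12 mm high, with a 20 mm hole right through its middle; 0.08 kg; loose; from 2 to 4 baskets are there. Origin: centre of its underside, z up along its hole
- basket_3: flat round steel parts basket (a closed perforated ring, same both ways up) 64 mm across, 12 mm high, with a 20 mm hole right through its middle; 0.08 kg; loose; from 2 to 4 baskets are there. Origin: centre of its underside, z up along its hole
- basket_4: flat round steel parts basket (a closed perforated ring, same both ways up) 64 mm across, 12 mm high, with a 20 mm hole right through its middle; 0.08 kg; loose; from 2 to 4 baskets are there. Origin: centre of its underside, z up along its hole
- collar: knurled brass clamp collar, a thick sleeve 44 mm across and 32 mm high with a 20 mm bore right through; 0.15 kg; loose. It only slides, there is no thread. It starts on the spindle, down on the turntable. Origin: centre of its underside, z up along its bore
- spindle_foot (a point): centre of the steel turntable (96 mm across) of the drive base, where the spindle rises: the level on which the first basket rests, 40 mm above the bench. The drive base is a fixed grey drum 150 mm across; the spindle is an upright steel shaft 16 mm thick and 62 mm tall, its last 6 mm tapering to 9 mm; it does not turn. Frame z is up
- spindle_top (a point): tip of the spindle, 62 mm above spindle_foot
- knob_top (a point): on the axis of the timer knob, at the top of its grip bar, 81 mm above the bench. The knob sits on a fixed white timer unit 140 x 140 x 45 mm: a black disc 62 mm across (8 mm high) carrying an upright grip bar 60 mm long, 16 mm wide and 26 mm high, to be pinched across its 16 mm width from above; the bar's pointer end has a yellow stripe
- pointer (a point): point on the dial 36 mm from the knob's axis, straight below and ahead of the yellow-striped end of the grip bar; from the knob's axis towards it is the direction of the bar. It turns with the knob
- red_mark (a point): point on the red index stripe of the white dial ring under the knob, 36 mm from the knob's axis (the stripe runs outwards from 34.5 to 56.5 mm). It stays put while the knob is turned; its place differs from start to start, always clockwise of the pointer
- knob (a joint): angle of the timer knob in rad, grows as it is turned clockwise seen from above; travel 0 to 3.2, light friction, stays where it is left, starts at 0 to 0.6; the red mark lies at 1.3 to 2.4 on this scale
- glass_jar: glass jar with brass-knobbed lid, 90 mm across, 89 mm high; bystander, loose. Origin: centre of its underside
- blower: red rubber blower bulb, 72 mm across, 110 mm high, standing; bystander, loose. Origin: centre of its underside
- driver_block: wooden block 70 x 120 x 25 mm with five small screwdrivers standing in it, 65 mm high in all; bystander, loose. Origin: centre of its underside
There are look-alikes about, which are no part of the job. What is shaped like the basket_4 but blue is not meant.

How it is judged:
By the outcome, as a careful person would: the job done as asked, in the order asked, and still so for the second after the job is handed in, with the robot touching nothing.
Of basket_1, basket_2, basket_3, basket_4 only 2 to 4 are there at a start; the rules pass over those that are not, and their reading is None.
At some moment in a run one of basket_1, basket_2, basket_3, basket_4, collar may be knocked a few centimetres aside while the robot is not near it.
It also fails if it takes over 210 s, if anything falls off the work surface, if the arm or the gripper's body presses on something with over 40 N, if the wrist force passes 120 N, or if a joint passes its speed limit or range.

## Working session

There is one attempt and no reset: what is moved stays moved. The work goes in short steps, Python scripts to look and compute and a shell command to move; the robot and the scene stay as the last step left them, time stands still between calls to the robot, and variables do not carry over. Pictures are saved under pics/ and viewed, and the job is handed in when it is done.

```bash
ls; mkdir -p pics
python3 - <<'E'
from station import r
import cv2,json
s=r.sense();print(s)
for n in("side","top","wrist"):
    im=r.capture(n);cv2.imwrite(f"pics/{n}0.png",im)
    print(n,r.camera_model(n))
E
```

```text
pics
{'time_s': 0.0, 'joints': array([ 8.49471492e+01,  2.20906319e+01,  3.77161340e-01, -2.98768707e-02,
       -6.84141718e+01, -1.48170803e+01]), 'joint_velocities': array([-0.01842985,  0.01388453, -0.05023177,  0.01986036, -0.0002932 ,
        0.11780628]), 'effort': array([-1.07791613e-03, -3.90663207e+01,  1.87405837e+01,  4.21981841e+00,
        1.09111119e-02, -1.96077981e-04]), 'tcp_pos': array([0.21218192, 0.58715924, 0.20524087]), 'ee_rot': array([[ 9.40401259e-01, -3.40066185e-01, -6.79201545e-04],
       [-3.40066848e-01, -9.40398746e-01, -2.17636957e-03],
       [ 1.01389415e-04,  2.27763461e-03, -9.99997401e-01]]), 'wrist_force': array([ 0.29915135,  1.19183805, -0.44295169]), 'moment': array([-0.00266315, -0.03053264,  0.0423849 ]), 'gripper_width': 1.0011814960756562}
side {'mtx': array([[420.10802339,   0.        , 254.3118617 ],
       [  0.        , 420.10802339, 188.76081423],
       [  0.        ,   0.        ,   1.        ]]), 'R': array([[ 0.84453483, -0.53549783, -0.00173129],
       [-0.37975372, -0.59662472, -0.70698377],
       [ 0.37755535,  0.59772988, 
[... 295 characters left out ...]
-02],
       [-9.97210652e-01, -1.03450745e-03, -7.46313928e-02],
       [ 7.46384676e-02, -1.22278582e-02, -9.97135687e-01]]), 't': array([-0.03393525,  0.59713964,  1.11095105])}
wrist {'mtx': array([[297.31863964,   0.        , 260.70093827],
       [  0.        , 297.31863964, 191.29693738],
       [  0.        ,   0.        ,   1.        ]]), 'mount': array([[-6.64128687e-04, -9.54859476e-01, -2.97057131e-01,
         8.16662057e-02],
       [ 9.99998977e-01, -1.01051196e-03,  1.01249518e-03,
        -6.00648325e-04],
       [-1.26697040e-03, -2.97056155e-01,  9.54859171e-01,
        -1.79292324e-01],
       [ 0.00000000e+00,  0.00000000e+00,  0.00000000e+00,
         1.00000000e+00]])}
```

View pics/top0.png

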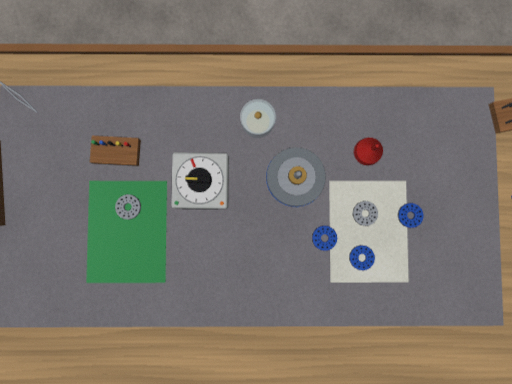

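View pics/side0.png

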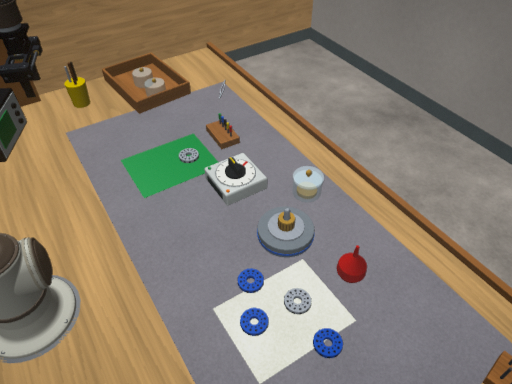

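View pics/wrist0.png

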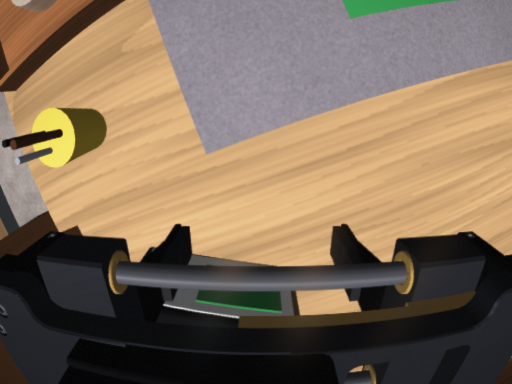

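```bash
cat > h.py <<'E'
from station import r
import cv2,numpy as np
from scipy.spatial.transform import Rotation as Ro
def ray(n,px,z):
    """world point at height z for pixel in fixed cam"""
    m=r.camera_model(n);R=m['R'];t=m['t']
    C=-R.T@t; d=R.T@np.linalg.inv(m['mtx'])@np.array([px[0],px[1],1.])
    return C+d*(z-C[2])/d[2]
def proj(n,X):
    m=r.camera_model(n);c=m['mtx']@(m['R']@np.asarray(X,float)+m['t']);return c[:2]/c[2]
def wray(px,z,s):
    m=r.camera_model('wrist');K=m['mtx'];M=m['mount']
    d=np.array([px[0]-K[0,2],px[1]-K[1,2]])/K[0,0];th=np.linalg.norm(d)
    v=np.array([*(d/th*np.sin(th)),np.cos(th)]) if th>1e-9 else np.array([0,0,1.])
    T=s['ee_rot'];C=T@M[:3,3]+s['tcp_pos'];w=T@M[:3,:3]@v
    return C+w*(z-C[2])/w[2]
def wproj(X,s):
    m=r.camera_model('wrist');K=m['mtx'];M=m['mount']
    p=s['ee_rot'].T@(np.asarray(X,float)-s['tcp_pos']);c=M[:3,:3].T@(p-M[:3,3])
    th=np.arctan2(np.hypot(c[0],c[1]),c[2]);u=c[:2]/np.hypot(c[0],c[1])
    return K[:2,2]+K[0,0]*th*u
def go(X,yaw=None,s=None):
    """shift & turn numbers to put TCP at X, pointing straight down, tool y-axis at yaw deg (mod 180, nearest)"""
    s=s or r.sense();R=s['ee_rot'];sh=R.T@(np.asarray(X)-s['tcp_pos'])/0.3
    y=R[:,1];cur=np.degrees(np.arctan2(y[1],y[0]))
    if yaw is None: yaw=cur
    d=(yaw-cur+90)%180-90; a=np.radians(cur+d)
    yv=np.array([np.cos(a),np.sin(a),0]);zv=np.array([0,0,-1.]);xv=np.cross(yv,zv)
    T=np.c_[xv,yv,zv];rv=Ro.from_matrix(R.T@T).as_rotvec()/np.pi
    print('shift',np.round(sh,4),'turn',np.round(rv,4),'yaw cur',round(cur,1),'d',round(d,1))
E
python3 - <<'E'
from h import *
for c in('top','side'):
    r.capture(c)
    for t in('basket_1','collar','knob','glass_jar','blower','driver_block'):
        for o in r.recognise(c,t):
            x=np.array(o['rect'])*[512,384,512,384]
            print(c,t,round(o['score'],2),x.round(1))
im=cv2.imread('pics/top0.png');a=cv2.resize(im[185:275,300:440],None,fx=4,fy=4,interpolation=3);b=cv2.resize(im[145:235,90:230],None,fx=4,fy=4,interpolation=3)
cv2.imwrite('pics/c1.png',np.vstack([a,b])[:600*2])
im=cv2.imread('pics/side0.png');a=cv2.resize(im[200:350,220:380],None,fx=3,fy=3,interpolation=3);b=cv2.resize(im[110:210,120:280],None,fx=3,fy=3,interpolation=3)
cv2.imwrite('pics/c2.png',np.vstack([a,b]))
E
```

```text
top basket_1 0.91 [396.3 201.1 420.8 227.4]
top basket_1 0.82 [350.9 244.2 377.1 272.4]
top basket_1 0.65 [354.3 198.  380.5 227. ]
top basket_1 0.61 [113.4 193.7 141.5 218.3]
top basket_1 0.6 [315.7 224.8 336.5 252.8]
top collar 0.68 [354.7 136.6 381.1 166.6]
top knob 0.79 [184.8 166.7 210.5 189.4]
top glass_jar 0.94 [238.1  98.5 273.2 138.2]
top blower 0.92 [354.3 136.4 384.1 164.8]
top driver_block 0.91 [ 85.6 132.4 141.9 165.6]
side basket_1 0.9 [311.7 326.  343.1 356.6]
side basket_1 0.86 [241.8 308.6 266.8 335.8]
side basket_1 0.79 [281.8 288.3 314.2 315.8]
side basket_1 0.79 [237.  269.7 262.8 291.5]
side collar 0.76 [275.8 208.6 297.6 231. ]
side knob 0.81 [226.6 156.4 245.2 182.9]
side glass_jar 0.58 [291.7 166.6 321.2 201. ]
side blower 0.73 [339.7 244.  365.7 281.2]
side blower 0.48 [294.4 166.5 319.7 200.1]
side driver_block 0.6 [209.5 113.5 240.7 148.9]
```

View pics/c1.png

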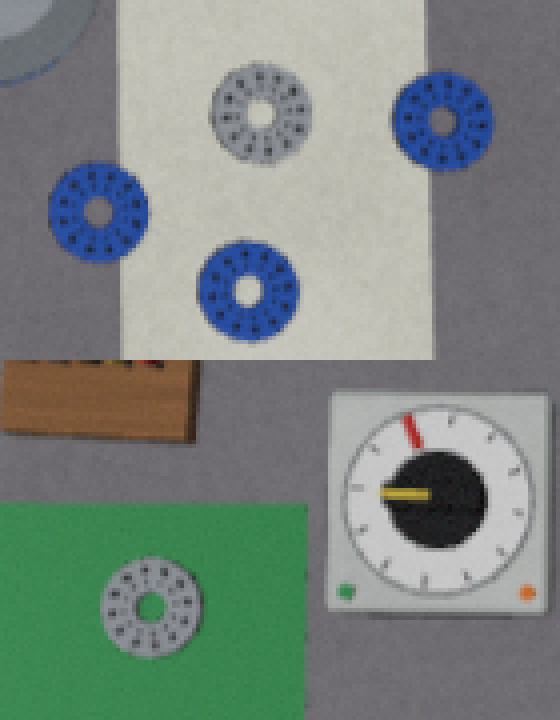

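View pics/c2.png

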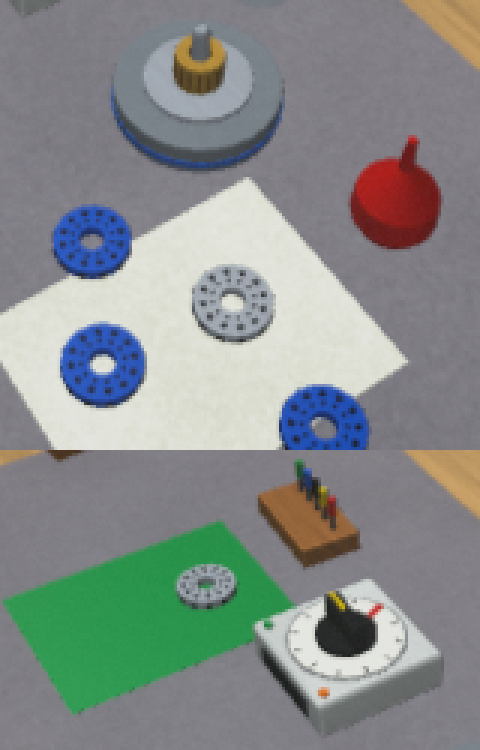

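```bash
cat > m.py <<'E'
from h import *
def steel(im,rect,z=0.012,cam='top'):
    l,t,rr,b=[int(v) for v in rect]
    hsv=cv2.cvtColor(im,cv2.COLOR_BGR2HSV)
    return hsv
E
python3 - <<'E'
from h import *
top=r.capture('top')
m=r.outline_of('top','basket_1')
for o in m:
    px=o['pixels'].astype(np.uint8);c,_=max([(c,cv2.contourArea(c)) for c in cv2.findContours(px,0,1)[0]],key=lambda q:q[1])
    (u,v),rad=cv2.minEnclosingCircle(c); col=top[o['pixels']].mean(0)
    print(round(o['score'],2),'px',round(u,1),round(v,1),round(rad,1),'bgr',col.round(),'world',ray('top',(u,v),.012).round(4))
side=r.capture('side')
for o in r.outline_of('side','basket_1'):
    px=o['pixels'].astype(np.uint8);v,u=np.nonzero(px);u=(u.min()+u.max())/2;v=(v.min()+v.max())/2
    print('side',round(o['score'],2),round(u,1),round(v,1),'bgr',side[o['pixels']].mean(0).round(),ray('side',(u,v),.006).round(4))
# collar brass seg
for n,im in(('top',top),('side',side)):
    h=cv2.cvtColor(im,cv2.COLOR_BGR2HSV)
    w=np.zeros(h.shape[:2],bool)
    (x0,x1,y0,y1)=(270,325,148,205) if n=='top' else (262,315,200,240)
    w[y0:y1,x0:x1]=1
    b=w&(h[...,0]>8)&(h[...,0]<32)&(h[...,1]>80)
    v,u=np.nonzero(b);print(n,'brass',u.min(),u.max(),v.min(),v.max(),len(u))
    if n=='top':
        c=((u.min()+u.max())/2,(v.min()+v.max())/2);print(ray('top',c,.06),ray('top',c,.072))
# timer
h=cv2.cvtColor(top,cv2.COLOR_BGR2HSV)
w=np.zeros(h.shape[:2],bool);w[155:208,175:226]=1
red=w&((h[...,0]<8)|(h[...,0]>172))&(h[...,1]>120)
yel=w&(h[...,0]>20)&(h[...,0]<35)&(h[...,1]>120)&(h[...,2]>120)
blk=w&(h[...,2]<70)
for n,q,z in(('red',red,.045),('yel',yel,.081),('blk',blk,.055)):
    v,u=np.nonzero(q);print(n,len(u),u.min(),u.max(),v.min(),v.max(),ray('top',(u.mean(),v.mean()),z))
    if n!='blk':
        P=np.array([ray('top',p,z)[:2] for p in zip(u,v)]);d=np.linalg.svd(P-P.mean(0))[2][0];print(' axis ang',np.degrees(np.arctan2(d[1],d[0])))
E
```

```text
0.94 px 361.4 257.0 12.8 bgr [144.  78.  49.] world [ 0.4224 -0.2895  0.012 ]
0.84 px 410.2 214.2 13.3 bgr [137.  75.  49.] world [ 0.531  -0.4167  0.012 ]
0.84 px 323.9 237.3 13.0 bgr [140.  75.  48.] world [ 0.4722 -0.1947  0.012 ]
0.72 px 364.8 212.2 12.6 bgr [134. 129. 126.] world [ 0.5362 -0.3003  0.012 ]
0.67 px 127.5 206.0 13.2 bgr [127. 126. 117.] world [0.5516 0.3055 0.012 ]
0.64 px 197.9 178.0 13.2 bgr [40. 45. 46.] world [0.6235 0.1274 0.012 ]
0.41 px 295.2 176.2 30.2 bgr [124. 118. 113.] world [ 0.6285 -0.1223  0.012 ]
side 0.96 251.0 280.5 bgr [158.  86.  55.] [ 0.4728 -0.1953  0.006 ]
side 0.96 253.5 322.0 bgr [163.  85.  52.] [ 0.4202 -0.29    0.006 ]
side 0.79 188.5 155.0 bgr [137. 136. 123.] [0.5519 0.3097 0.006 ]
side 0.73 327.5 342.5 bgr [155.  75.  40.] [ 0.5299 -0.4162  0.006 ]
side 0.7 297.5 300.5 bgr [155. 149. 143.] [ 0.5357 -0.2995  0.006 ]
side 0.19 235.0 167.5 bgr [45. 52. 53.] [0.6476 0.1777 0.006 ]
top brass 289 305 166 183 194
[ 0.62772282 -0.12249007  0.06      ] [ 0.62645815 -0.12136162  0.072     ]
side brass 278 294 212 230 226
red 16 191 194 159 166 [0.65949453 0.13642545 0.045     ]
 axis ang -157.8451998616927
yel 30 186 196 177 179 [0.61660047 0.13528847 0.081     ]
 axis ang -93.2888388695845
blk 423 186 211 168 191 [0.61528258 0.11817377 0.055     ]
```

```bash
python3 -c "
from h import *
go([.33,.42,.206],-90)"
```

```text
shift [0.5588 0.3927 0.0012] turn [ 0.      0.     -0.1104] yaw cur -109.9 d 19.9
```

```bash
python3 -m creep '[[1,0.14,0.1,0,0,0,-0.03],[1,0.28,0.2,0,0,0,-0.06],[1,0.42,0.3,0,0,0,-0.09],[1,0.56,0.39,0,0,0,-0.11],[1,0.56,0.39,0,0,0,-0.11]]'; python3 -c "
from h import *
s=r.sense();print(s['joints']);go([.58,-.1215,.206],-90)"
```

```text
time_s: 1.47
tcp_pos: [0.3314, 0.4187, 0.2066]
ee_rot: [[1.0, 0.001, 0.0], [0.001, -1.0, 0.0], [0.0, -0.0, -1.0]]
wrist_force: [0.8, 0.6, 1.2]
gripper_width: 0.998
[ 6.90567240e+01  1.31595369e+01 -1.23142513e+01  6.45046759e-03
 -6.45087738e+01  2.10200721e+01]
shift [8.2620e-01 1.8019e+00 1.7000e-03] turn [-0.0001 -0.0001  0.0004] yaw cur -89.9 d -0.1
```

```bash
python3 -m creep '[[1,0.11,0.2,0,0,0,0],[1,0.2,0.36,0,0,0,0],[1,0.3,0.54,0,0,0,0],[1,0.35,0.64,0,0,0,0],[1,0.35,0.64,0,0,0,0]]'; python3 -m creep '[[1,0.1,0.1,0,0,0,0],[1,0.2,0.24,0,0,0,0],[1,0.28,0.38,0,0,0,0],[1,0.35,0.52,0,0,0,0],[1,0.4,0.64,0,0,0,0]]';  python3 -m creep '[[1,0.1,0.1,0,0,0,0],[1,0.2,0.24,0,0,0,0],[1,0.28,0.4,0,0,0,0],[1,0.28,0.52,0,0,0,0],[1,0.28,0.52,0,0,0,0]]';python3 - <<'E'
from h import *
go([.62,-.1215,.206],-90)
s=r.sense();im=r.capture('wrist');cv2.imwrite('pics/w1.png',im)
print(s['tcp_pos'],[wproj([.6265,-.1215,z],s).round() for z in(.04,.072,.102)])
E
```

```text
time_s: 1.88
tcp_pos: [0.4313, 0.2361, 0.207]
ee_rot: [[1.0, 0.002, 0.001], [0.002, -1.0, 0.001], [0.001, -0.001, -1.0]]
wrist_force: [1.2, 0.6, -0.5]
gripper_width: 0.997
time_s: 2.3
tcp_pos: [0.5437, 0.0621, 0.2072]
ee_rot: [[1.0, 0.002, 0.002], [0.002, -1.0, 0.001], [0.002, -0.001, -1.0]]
wrist_force: [0.9, 1.1, -0.1]
gripper_width: 0.999
time_s: 2.72
tcp_pos: [0.6289, -0.0982, 0.2063]
ee_rot: [[1.0, -0.002, 0.001], [-0.002, -1.0, 0.0], [0.001, -0.0, -1.0]]
wrist_force: [0.4, 0.9, -0.1]
gripper_width: 1.003
shift [-0.0297  0.0779  0.001 ] turn [-0.     -0.0003 -0.0005] yaw cur -90.1 d 0.1
[ 0.6289336  -0.09815009  0.20630124] [array([280., 173.]), array([282., 180.]), array([285., 187.])]
```

View pics/w1.png

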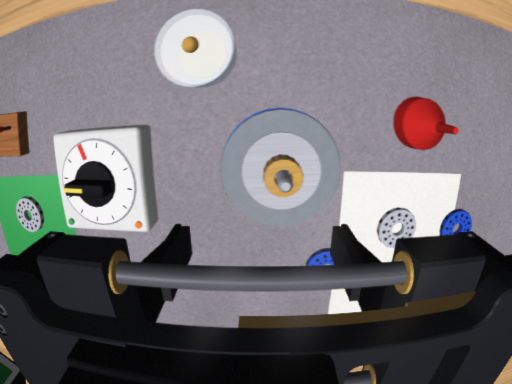

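```bash
python3 -m creep '[[1,0,0.04,0,0,0,0],[1,0,0.078,0,0,0,0],[1,0,0.078,0,0,0,0]]'
cat >> h.py <<'E'
def fitc(P):
    P=np.asarray(P)[:,:2];A=np.c_[2*P,np.ones(len(P))];x=np.linalg.lstsq(A,(P**2).sum(1),rcond=None)[0]
    return x[:2],np.sqrt(x[2]+x[0]**2+x[1]**2)
E
python3 - <<'E'
from h import *
s=r.sense();im=r.capture('wrist');cv2.imwrite('pics/w2.png',im);print(s['tcp_pos'])
c=cv2.resize(im[80:240,180:340],None,fx=4,fy=4,interpolation=3);cv2.imwrite('pics/w2c.png',c[:600])
g=cv2.cvtColor(im,cv2.COLOR_BGR2GRAY)
print([tuple(im[v,u]) for u,v in((260,130),(260,110),(230,180),(210,180),(300,180),(315,180))])
E
```

```text
time_s: 3.02
tcp_pos: [0.6285, -0.1244, 0.206]
ee_rot: [[1.0, -0.005, 0.0], [-0.005, -1.0, -0.001], [0.0, 0.001, -1.0]]
wrist_force: [0.6, 0.6, -0.2]
gripper_width: 1.001
[ 0.62848113 -0.12436359  0.20602208]
[(np.uint8(150), np.uint8(141), np.uint8(135)), (np.uint8(155), np.uint8(145), np.uint8(140)), (np.uint8(208), np.uint8(197), np.uint8(195)), (np.uint8(157), np.uint8(147), np.uint8(141)), (np.uint8(156), np.uint8(146), np.uint8(140)), (np.uint8(151), np.uint8(143), np.uint8(137))]
```

View pics/w2c.png

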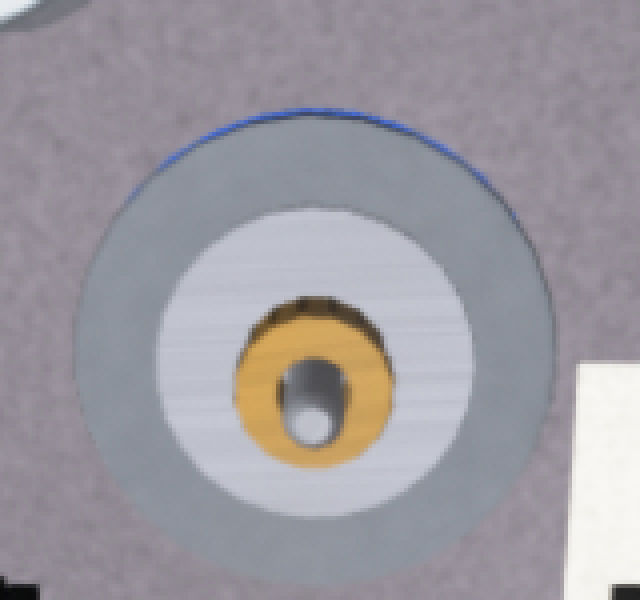

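```bash
cat > wc.py <<'E'
from h import *
def spindle(im,s):
    g=cv2.cvtColor(im,cv2.COLOR_BGR2GRAY)
    m=(cv2.GaussianBlur(g,(3,3),0)>175).astype(np.uint8)
    best=None
    for c in cv2.findContours(m,0,cv2.CHAIN_APPROX_NONE)[0]:
        c=c[:,0]
        if len(c)<60: continue
        P=np.array([wray(p,.04,s) for p in c]);q,R=fitc(P)
        if abs(R-.048)<.006 and (best is None or abs(R-.048)<abs(best[1]-.048)): best=(q,R)
    return best
E
python3 - <<'E'
from wc import *
im=cv2.imread('pics/w2.png');s=r.sense()
print(spindle(im,s)); print(wray((258,186),.102,s), wray((258.5,181-.5),.072,s))
# collar top outer ellipse: crop x 235..394, y ~315..467
print(wray((180+314.5/4-.4,80+391/4-.4),.072,s))
for z in(.04,.102): print(wproj([*spindle(im,s)[0],z],s))
E
```

```text
(array([ 0.77862464, -0.01436366]), np.float64(0.04694537019102723))
[ 0.62769529 -0.12024914  0.102     ] [ 0.6252058  -0.12056563  0.072     ]
[ 0.62876401 -0.12029204  0.072     ]
[167.35568382  48.7256059 ]Traceback (most recent call last):
  File "<stdin>", line 6, in <module>
  File "wc.py", line 9, in spindle
    P=np.array([wray(p,.04,s) for p in c]);q,R=fitc(P)
                ~~~~^^^^^^^^^
  File "h.py", line 12, in wray
    m=r.camera_model('wrist');K=m['mtx'];M=m['mount']
ValueError: time passes only in moves, steps and waits
```

```bash
sed -i "s/^def ray/import functools\n@functools.lru_cache(None)\ndef CM(n): return r.camera_model(n)\ndef ray/; s/=r.camera_model(\(n\|'wrist'\))/=CM(\1)/" h.py; sed -i 's/if abs(R-.048)<.006/if np.hypot(*(q-[.627,-.121]))<.03 and abs(R-.048)<.006/' wc.py
python3 - <<'E'
from wc import *
im=cv2.imread('pics/w2.png');s=r.sense()
b=spindle(im,s);print(b)
for z in(.04,.102): print(wproj([*b[0],z],s))
E
```

```text
(array([ 0.62760923, -0.1201243 ]), np.float64(0.04659976199872398))
[258.26122498 171.54077051]
[257.87501876 186.08388362]
```

```bash
python3 -c "
from h import *
go([.6277,-.1202,.063],-90)"
python3 -m creep '[[1,-0.003,-0.014,0.1,0,0,0.001],[1,-0.003,-0.014,0.2,0,0,0.001],[1,-0.003,-0.014,0.3,0,0,0.001],[1,-0.003,-0.014,0.4,0,0,0.001],[1,-0.003,-0.014,0.4,0,0,0.001]]'
python3 -c "
from h import *
go([.6277,-.1202,.063],-90)"
```

```text
shift [-0.0031 -0.0104  0.4772] turn [ 0.0001 -0.0002 -0.0015] yaw cur -90.3 d 0.3
time_s: 3.48
tcp_pos: [0.6229, -0.1176, 0.0797]
ee_rot: [[1.0, -0.008, -0.012], [-0.008, -1.0, 0.001], [-0.012, -0.001, -1.0]]
wrist_force: [-1.3, 0.3, -1.3]
gripper_width: 1.002
shift [0.0168 0.0087 0.0556] turn [-0.0003  0.0039 -0.0025] yaw cur -90.4 d 0.4
```

```bash
python3 -m creep '[[1,0.016,0.008,0.03,0,0.004,-0.0025],[1,0.016,0.008,0.056,0,0.004,-0.0025],[1,0.016,0.008,0.056,0,0.004,-0.0025],[1,0.016,0.008,0.056,0,0.004,-0.0025]]'
python3 -c "
from h import *
go([.6277,-.1202,.063],-90)"
```

```text
time_s: 3.82
tcp_pos: [0.6281, -0.1196, 0.064]
ee_rot: [[1.0, 0.001, 0.001], [0.001, -1.0, 0.001], [0.001, -0.001, -1.0]]
wrist_force: [-0.8, 0.0, -0.9]
gripper_width: 1.001
shift [-0.0012  0.0019  0.0033] turn [-0.0003 -0.0004  0.0002] yaw cur -90.0 d -0.0
```

Good; close on the collar and check.

```bash
python3 -m creep '[[0,-0.001,0.001,0,0,0,0],[0,-0.001,0.001,0,0,0,0],[0,-0.001,0.001,0,0,0,0],[0,-0.001,0.001,0,0,0,0],[0,-0.001,0.001,0,0,0,0]]'
python3 -m creep '[[0,0,0,0,0,0,0],[0,0,0,0,0,0,0],[0,0,0,0,0,0,0]]'
```

```text
time_s: 4.23
tcp_pos: [0.6279, -0.1199, 0.0644]
ee_rot: [[1.0, 0.001, 0.002], [0.001, -1.0, 0.001], [0.002, -0.001, -1.0]]
wrist_force: [-0.1, 0.1, -0.7]
gripper_width: 0.708
time_s: 4.48
tcp_pos: [0.6279, -0.12, 0.0644]
ee_rot: [[1.0, 0.0, 0.002], [0.0, -1.0, 0.001], [0.002, -0.001, -1.0]]
wrist_force: [0.5, 0.5, 0.1]
gripper_width: 0.481
```

```bash
python3 -m creep '[[0,0,0,0,0,0,0],[0,0,0,0,0,0,0],[0,0,0,-0.05,0,0,0],[0,0,0,-0.1,0,0,0],[0,0,0,-0.15,0,0,0]]'
python3 -m creep '[[0,0,0,-0.1,0,0,0],[0,0,0,-0.2,0,0,0],[0,0,0,-0.25,0,0,0],[0,0,0,-0.25,0,0,0]]'
python3 - <<'E'
from h import *
go([.44,-.02,.15],-90)
im=r.capture('wrist');cv2.imwrite('pics/w3.png',im)
E
```

```text
time_s: 4.9
tcp_pos: [0.6276, -0.1201, 0.1096]
ee_rot: [[1.0, 0.001, 0.001], [0.001, -1.0, 0.001], [0.001, -0.001, -1.0]]
wrist_force: [0.6, 0.3, 0.3]
gripper_width: 0.099
time_s: 5.23
tcp_pos: [0.6301, -0.1205, 0.1898]
ee_rot: [[1.0, 0.001, 0.01], [0.001, -1.0, -0.0], [0.01, 0.0, -1.0]]
wrist_force: [0.1, -0.4, 0.6]
gripper_width: 0.005
shift [-0.6345 -0.3357  0.1261] turn [ 0.0001 -0.0033  0.0004] yaw cur -89.9 d -0.1
```

View pics/w3.png

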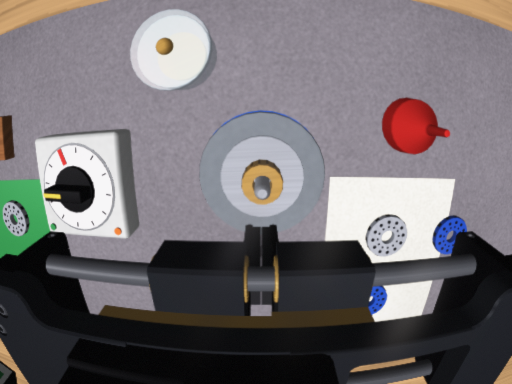

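Run:
```python
from h import *
s=r.sense();print(s['tcp_pos'],s['gripper_width'])
im=r.capture('side');a=cv2.resize(im[120:270,200:380],None,fx=3,fy=3,interpolation=3)
im=r.capture('top');b=cv2.resize(im[120:270,200:380],None,fx=3,fy=3,interpolation=3)
cv2.imwrite('pics/s3.png',a);cv2.imwrite('pics/t3.png',b)
for n in('side','top'):print(n,(proj(n,s['tcp_pos']+[0,0,-.017])-[200,120])*3)
```

```text
[ 0.62864352 -0.1201152   0.1870326 ] 0.003432307914035997
side [266.75995413 209.66659532]
top [301.67443305 146.6648731 ]
```

View pics/s3.png

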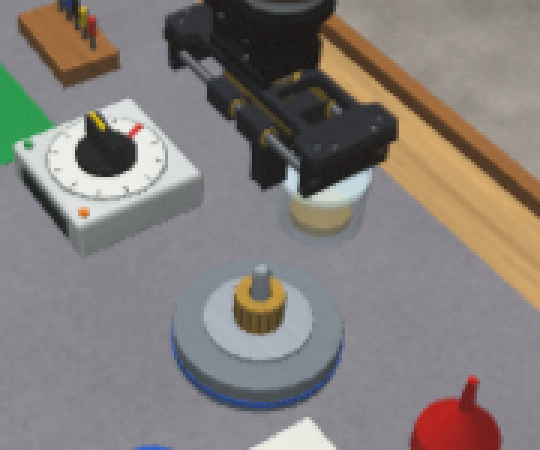

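View pics/t3.png

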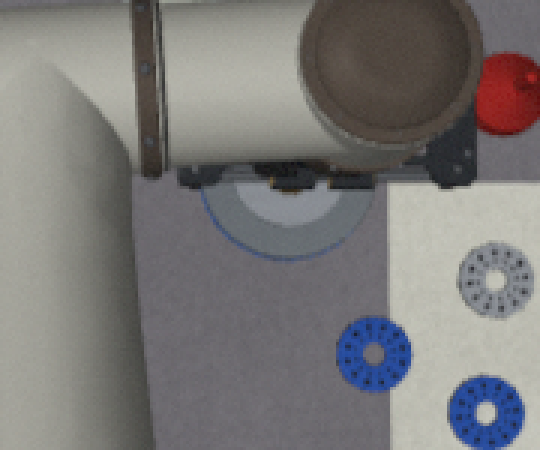

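Run:
```python
from h import *
s=r.sense();p=s['tcp_pos']
for d in(-.02,-.01,0,.01,.017): print(d,(proj('side',p-[0,0,d])-[230,130]).round(1)*5, [(wproj(p+[ox,0,-d],s)-[200,160]).round(1)*5 for ox in(-.0095,0.0095)])
im=r.capture('side');cv2.imwrite('pics/s4.png',cv2.resize(im[130:240,230:350],None,fx=5,fy=5,interpolation=3))
im=r.capture('wrist');cv2.imwrite('pics/w4.png',cv2.resize(im[160:280,200:330],None,fx=5,fy=5,interpolation=3))
```

```text
-0.02 [295. 250.] [array([308., 482.]), array([308. , 341.5])]
-0.01 [294.  265.5] [array([307.5, 443.5]), array([308. , 308.5])]
0 [293.  280.5] [array([307.5, 408. ]), array([307.5, 278. ])]
0.01 [291.5 295.5] [array([307.5, 376. ]), array([307.5, 250.5])]
0.017 [291.  305.5] [array([307., 355.]), array([307.5, 232.5])]
```

View pics/s4.png

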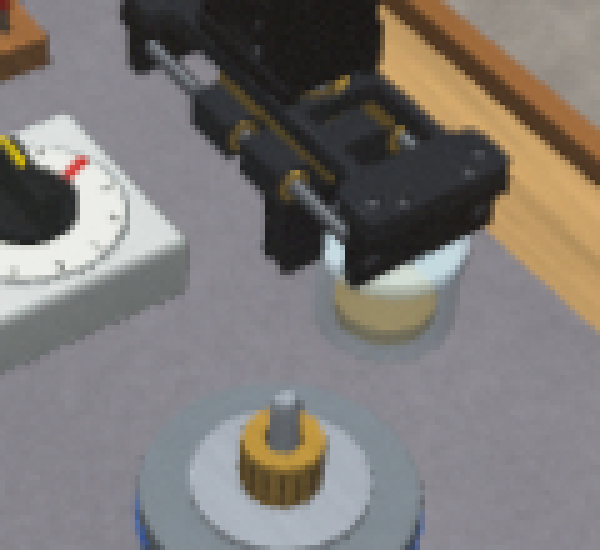

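View pics/w4.png

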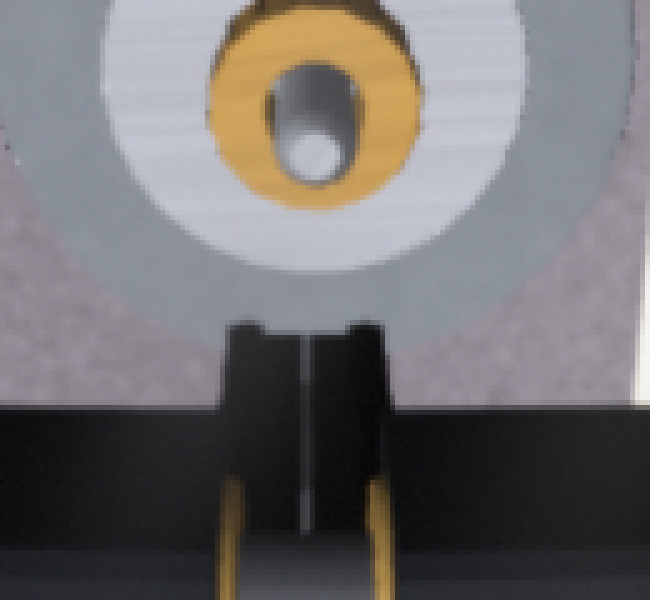

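```bash
python3 -m creep '[[1,0,0,0,0,0,0],[1,0,0,0,0,0,0],[1,0,0,0,0,0,0],[1,0,0,0,0,0,0],[1,0,0,0,0,0,0]]' >/dev/null
python3 -m creep '[[1,0,0,0,0,0,0],[1,0,0,0,0,0,0],[1,0,0,0,0,0,0],[1,0,0,0,0,0,0],[1,0,0,0,0,0,0]]'
python3 -c "
from h import *
go([.6277,-.1202,.066],-90)"
```

```text
time_s: 6.32
tcp_pos: [0.6265, -0.12, 0.1827]
ee_rot: [[1.0, 0.0, -0.003], [0.0, -1.0, 0.001], [-0.003, -0.001, -1.0]]
wrist_force: [-0.0, 0.1, -0.7]
gripper_width: 0.679
shift [0.005  0.0009 0.3889] turn [-0.0003  0.0008  0.0001] yaw cur -90.0 d -0.0
```

```bash
python3 -m creep '[[1,0.005,0,0.1,0,0,0],[1,0.005,0,0.2,0,0,0],[1,0.005,0,0.3,0,0,0],[1,0.005,0,0.37,0,0.001,0],[1,0.005,0,0.37,0,0.001,0]]'
python3 - <<'E'
from h import *
go([.6277,-.1202,.064],-90)
im=r.capture('side');cv2.imwrite('pics/s5.png',cv2.resize(im[150:260,230:350],None,fx=5,fy=5,interpolation=3))
E
```

```text
time_s: 6.73
tcp_pos: [0.6237, -0.1197, 0.0663]
ee_rot: [[1.0, -0.001, -0.01], [-0.001, -1.0, 0.002], [-0.01, -0.002, -1.0]]
wrist_force: [0.0, 0.1, -0.9]
gripper_width: 0.982
shift [0.0133 0.0015 0.0075] turn [-0.0005  0.0032 -0.0003] yaw cur -90.0 d 0.0
```

View pics/s5.png

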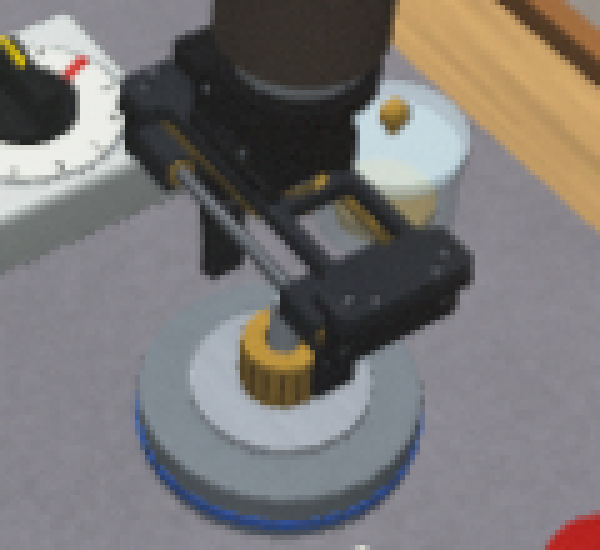

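```bash
python3 - <<'E'
from h import *
for z in(.05,.08):
  for y in(-.163,-.178,-.077):
    print(z,y,((proj('side',[.624-.0095,y,z])-[230,150])*5).round())
E
python3 -m creep '[[1,0.013,0.001,0.015,0,0.003,0],[1,0.013,0.001,0.03,0,0.003,0],[1,0.013,0.001,0.045,0,0.003,0]]'
```

```text
0.05 -0.163 [308. 428.]
0.05 -0.178 [326. 448.]
0.05 -0.077 [212. 321.]
0.08 -0.163 [312. 390.]
0.08 -0.178 [330. 410.]
0.08 -0.077 [214. 282.]
time_s: 7.03
tcp_pos: [0.6309, -0.1203, 0.0571]
ee_rot: [[1.0, 0.0, 0.007], [0.0, -1.0, 0.001], [0.007, -0.001, -1.0]]
wrist_force: [0.2, 0.0, -0.1]
gripper_width: 0.999
```

```bash
python3 -m creep '[[1,-0.01,0,0.01,0,-0.002,0],[1,-0.01,0,0.02,0,-0.002,0],[1,-0.01,0,0.03,0,-0.002,0],[1,-0.01,0,0.03,0,-0.002,0],[1,-0.01,0,0.03,0,-0.002,0]]'
python3 -m creep '[[1,0,0,0.01,0,0,0],[1,0,0,0.02,0,0,0],[1,0,0,0.03,0,0,0],[1,0,0,0.03,0,0,0],[1,0,0,0.03,0,0,0]]'
python3 - <<'E'
from h import *
go([.6277,-.1202,.034],-90)
im=r.capture('side');cv2.imwrite('pics/s6.png',cv2.resize(im[150:260,230:350],None,fx=5,fy=5,interpolation=3))
E
```

```text
time_s: 7.45
tcp_pos: [0.628, -0.1203, 0.0481]
ee_rot: [[1.0, 0.0, 0.001], [0.0, -1.0, 0.001], [0.001, -0.001, -1.0]]
wrist_force: [-0.6, 0.0, -1.0]
gripper_width: 0.999
time_s: 7.87
tcp_pos: [0.6277, -0.1204, 0.0387]
ee_rot: [[1.0, 0.0, 0.0], [0.0, -1.0, 0.001], [0.0, -0.001, -1.0]]
wrist_force: [-0.4, 0.6, -0.2]
gripper_width: 1.001
shift [-0.0002 -0.0005  0.0156] turn [-0.0002 -0.0001  0.0001] yaw cur -90.0 d -0.0
```

View pics/s6.png

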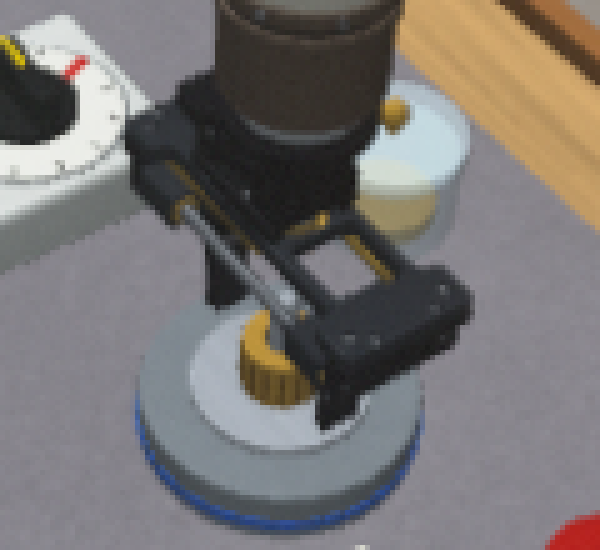

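```bash
python3 -m creep '[[0,0,0,0.01,0,0,0],[0,0,0,0.01,0,0,0],[0,0,0,0.01,0,0,0],[0,0,0,0.01,0,0,0],[0,0,0,0.01,0,0,0]]'
python3 -m creep '[[0,0,0,0,0,0,0],[0,0,0,0,0,0,0],[0,0,0,0,0,0,0],[0,0,0,0,0,0,0],[0,0,0,0,0,0,0]]'
```

```text
time_s: 8.33
tcp_pos: [0.6281, -0.1203, 0.036]
ee_rot: [[1.0, 0.001, 0.001], [0.001, -1.0, 0.001], [0.001, -0.001, -1.0]]
wrist_force: [-0.3, 0.1, -0.0]
gripper_width: 0.709
time_s: 8.75
tcp_pos: [0.6282, -0.1205, 0.0361]
ee_rot: [[1.0, 0.001, 0.001], [0.001, -1.0, 0.0], [0.001, -0.0, -1.0]]
wrist_force: [0.2, -0.2, 1.8]
gripper_width: 0.496
```

```bash
python3 -m creep '[[0,0,0,0,0,0,0],[0,0,0,-0.05,0,0,0],[0,0,0,-0.1,0,0,0],[0,0,0,-0.1,0,0,0]]'
python3 - <<'E'
from h import *
go([.44,-.02,.13],-90)
im=r.capture('side');cv2.imwrite('pics/s7.png',cv2.resize(im[150:260,230:350],None,fx=5,fy=5,interpolation=3))
E
```

```text
time_s: 9.08
tcp_pos: [0.6299, -0.1206, 0.0687]
ee_rot: [[1.0, 0.001, 0.006], [0.001, -1.0, -0.0], [0.006, 0.0, -1.0]]
wrist_force: [0.5, -0.9, -0.1]
gripper_width: 0.496
shift [-0.6315 -0.336  -0.2082] turn [ 0.     -0.0019  0.0004] yaw cur -89.9 d -0.1
```

View pics/s7.png

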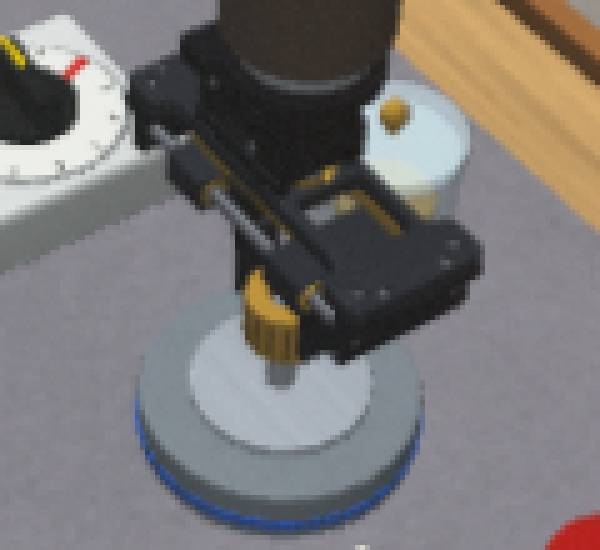

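```bash
python3 -m creep '[[0,0,0,-0.1,0,0,0],[0,0,0,-0.2,0,0,0],[0,-0.1,-0.05,-0.22,0,0,0],[0,-0.2,-0.11,-0.22,0,0,0],[0,-0.3,-0.16,-0.22,0,0,0]]'
python3 -m creep '[[0,-0.1,-0.05,0,0,0,0],[0,-0.2,-0.1,0,0,0,0],[0,-0.3,-0.17,0,0,0,0],[0,-0.35,-0.18,0,0,0,0],[0,-0.35,-0.18,0,0,0,0]]'
python3 -c "
from h import *
go([.44,-.02,.01],-90)"
```

```text
time_s: 9.55
tcp_pos: [0.5372, -0.0718, 0.132]
ee_rot: [[1.0, -0.001, 0.003], [-0.001, -1.0, 0.002], [0.003, -0.002, -1.0]]
wrist_force: [0.4, 2.2, -1.1]
gripper_width: 0.498
time_s: 9.97
tcp_pos: [0.4276, -0.0174, 0.1306]
ee_rot: [[1.0, 0.001, -0.001], [0.001, -1.0, 0.002], [-0.001, -0.002, -1.0]]
wrist_force: [-0.5, 0.5, -1.8]
gripper_width: 0.501
shift [0.0418 0.0094 0.402 ] turn [-0.0006  0.0003  0.0002] yaw cur -90.0 d -0.0
```

```bash
python3 -m creep '[[0,0.02,0.005,0.1,0,0,0],[0,0.04,0.009,0.2,0,0,0],[0,0.042,0.009,0.3,0,0,0],[0,0.042,0.009,0.38,0,0,0],[0,0.042,0.009,0.38,0,0,0]]'
python3 -c "
from h import *
go([.44,-.02,-.003],-90)"
```

```text
time_s: 10.38
tcp_pos: [0.4363, -0.0212, 0.012]
ee_rot: [[1.0, -0.001, -0.012], [-0.001, -1.0, -0.001], [-0.012, 0.001, -1.0]]
wrist_force: [-1.8, -0.7, -1.9]
gripper_width: 0.496
shift [ 0.0128 -0.0039  0.0499] turn [ 0.0003  0.0038 -0.0003] yaw cur -90.1 d 0.1
```

```bash
python3 -m creep '[[0,0.01,-0.003,0.01,0,0.004,0],[0,0.01,-0.003,0.02,0,0.004,0],[0,0.01,-0.003,0.035,0,0.004,0],[0,0.01,-0.003,0.047,0,0.004,0],[0,0.01,-0.003,0.047,0,0.004,0]]'
python3 -m creep '[[0,0,0,0,0,0,0],[0,0,0,0.003,0,0,0],[0,0,0,0.003,0,0,0]]'
```

```text
time_s: 10.8
tcp_pos: [0.4393, -0.0203, -0.0021]
ee_rot: [[1.0, -0.001, 0.001], [-0.001, -1.0, -0.001], [0.001, 0.001, -1.0]]
wrist_force: [0.3, 0.2, -2.4]
gripper_width: 0.496
time_s: 11.05
tcp_pos: [0.4395, -0.0202, -0.0027]
ee_rot: [[1.0, -0.001, 0.002], [-0.001, -1.0, -0.001], [0.002, 0.001, -1.0]]
wrist_force: [-0.2, 0.4, -1.9]
gripper_width: 0.499
```

```bash
python3 -m creep '[[0,0,0,0.004,0,0,0],[0.9,0,0,0.004,0,0,0],[0.9,0,0,0.004,0,0,0],[0.9,0,0,0.004,0,0,0],[0.9,0,0,0.004,0,0,0]]'
python3 -m creep '[[1,0,0,-0.05,0,0,0],[1,0,0,-0.15,0,0,0],[1,0,0,-0.25,0,0,0],[1,0,0,-0.35,0,0,0],[1,0,0,-0.45,0,0,0]]'
python3 - <<'E'
from h import *
go([.537,-.3,.14],-90)
im=r.capture('wrist');cv2.imwrite('pics/w8.png',im)
E
```

```text
time_s: 11.47
tcp_pos: [0.4398, -0.0201, -0.0037]
ee_rot: [[1.0, -0.001, 0.002], [-0.001, -1.0, -0.001], [0.002, 0.001, -1.0]]
wrist_force: [-0.0, 0.9, -0.4]
gripper_width: 0.716
time_s: 11.88
tcp_pos: [0.4391, -0.0202, 0.1328]
ee_rot: [[1.0, -0.001, 0.002], [-0.001, -1.0, -0.001], [0.002, 0.001, -1.0]]
wrist_force: [1.2, 0.8, -0.1]
gripper_width: 0.985
shift [ 0.3272  0.9324 -0.0227] turn [ 0.0002 -0.0006 -0.0003] yaw cur -90.1 d 0.1
```

View pics/w8.png

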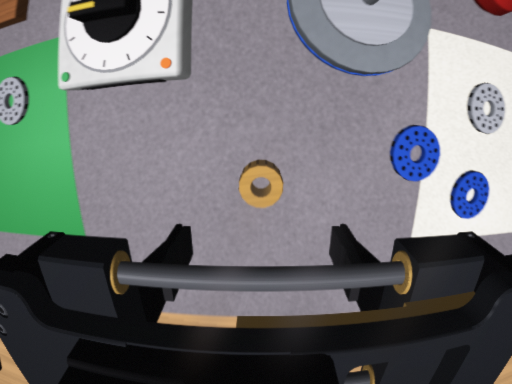

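```bash
python3 -m creep '[[1,0.04,0.12,-0.05,0,0,0],[1,0.08,0.25,-0.1,0,0,0],[1,0.13,0.37,-0.1,0,0,0],[1,0.18,0.5,-0.1,0,0,0],[1,0.22,0.6,-0.1,0,0,0]]'
python3 -m creep '[[1,0.05,0.12,0,0,0,0],[1,0.09,0.22,0,0,0,0],[1,0.12,0.35,0,0,0,0],[1,0.12,0.35,0,0,0,0],[1,0.12,0.35,0,0,0,0]]'
python3 - <<'E'
from h import *
go([.537,-.3,.15],-90)
s=r.sense();im=r.capture('wrist');cv2.imwrite('pics/w9.png',im)
for o in r.outline_of('wrist','basket_1'):
    P=o['pixels'].astype(np.uint8);c=max(cv2.findContours(P,0,cv2.CHAIN_APPROX_NONE)[0],key=len)[:,0]
    q,R=fitc([wray(p,.012,s) for p in c]);print(round(o['score'],2),c.mean(0).round(),'bgr',im[o['pixels']].mean(0).round(),q.round(4),R.round(4))
E
```

```text
time_s: 12.35
tcp_pos: [0.5101, -0.2018, 0.17]
ee_rot: [[1.0, 0.0, 0.016], [0.0, -1.0, 0.001], [0.016, -0.001, -1.0]]
wrist_force: [0.7, 0.4, 0.6]
gripper_width: 1.004
time_s: 12.77
tcp_pos: [0.5457, -0.3085, 0.169]
ee_rot: [[1.0, -0.003, 0.014], [-0.003, -1.0, 0.001], [0.014, -0.001, -1.0]]
wrist_force: [-0.5, 1.9, -0.3]
gripper_width: 0.999
shift [-0.0299 -0.0281  0.0629] turn [-0.0005 -0.0046 -0.001 ] yaw cur -90.2 d 0.2
0.8 [350. 185.] bgr [175.  81.  49.] [ 0.5313 -0.4164] 0.0325
0.62 [248. 256.] bgr [172.  97.  77.] [ 0.4358 -0.2911] 0.0236
0.61 [175. 225.] bgr [164.  71.  38.] [ 0.4772 -0.1963] 0.0271
0.58 [254. 182.] bgr [179. 172. 170.] [ 0.536  -0.3002] 0.0315
```

View pics/w9.png

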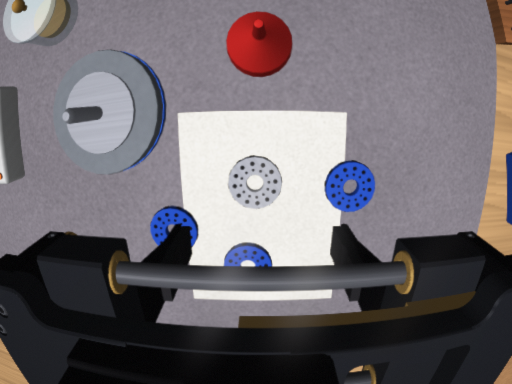

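```bash
python3 -m creep '[[1,-0.03,-0.028,0.1,0,-0.004,-0.001],[1,-0.03,-0.028,0.2,0,-0.004,-0.001],[1,-0.03,-0.028,0.3,0,-0.004,-0.001],[1,-0.03,-0.028,0.38,0,-0.004,-0.001],[1,-0.03,-0.028,0.4,0,-0.004,-0.001]]'
python3 -c "
from h import *
go([.536,-.3002,-.006],-90)"
```

```text
time_s: 13.28
tcp_pos: [0.5353, -0.295, 0.046]
ee_rot: [[1.0, 0.005, -0.005], [0.005, -1.0, 0.004], [-0.005, -0.004, -1.0]]
wrist_force: [-0.3, 0.8, -0.8]
gripper_width: 1.0
shift [0.003  0.0181 0.1732] turn [-0.0014  0.0016  0.0015] yaw cur -89.7 d -0.3
```

```bash
python3 -m creep '[[1,0.003,0.018,0.07,-0.001,0.0015,0.0015],[1,0.003,0.018,0.13,-0.001,0.0015,0.0015],[1,0.003,0.018,0.17,-0.001,0.0015,0.0015],[1,0.003,0.018,0.17,-0.001,0.0015,0.0015],[1,0.003,0.018,0.17,-0.001,0.0015,0.0015]]'
python3 - <<'E'
from h import *
go([.536,-.3002,-.011],-90)
im=r.capture('side');cv2.imwrite('pics/s10.png',cv2.resize(im[240:360,230:370],None,fx=5,fy=5,interpolation=3))
E
```

```text
time_s: 13.7
tcp_pos: [0.5365, -0.2998, -0.0043]
ee_rot: [[1.0, 0.001, 0.0], [0.001, -1.0, 0.001], [0.0, -0.001, -1.0]]
wrist_force: [-0.1, -0.1, -0.1]
gripper_width: 1.0
shift [-0.0018  0.0012  0.0225] turn [-0.0003 -0.0001  0.0004] yaw cur -89.9 d -0.1
```

View pics/s10.png

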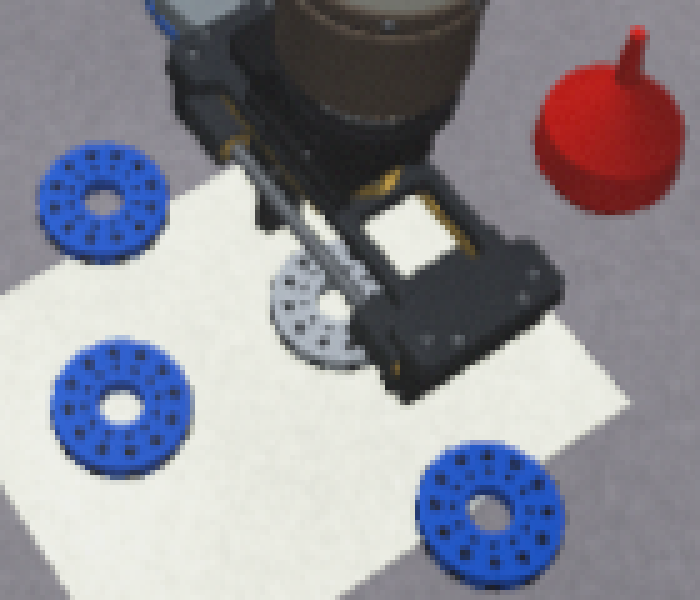

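```bash
python3 -m creep '[[1,-0.002,0.001,0.008,0,0,0],[1,-0.002,0.001,0.018,0,0,0],[1,-0.002,0.001,0.018,0,0,0],[1,-0.002,0.001,0.018,0,0,0]]'
python3 -m creep '[[1,0,0,0.005,0,0,0],[1,0,0,0.01,0,0,0],[1,0,0,0.01,0,0,0],[1,0,0,0.01,0,0,0]]'
```

```text
time_s: 14.08
tcp_pos: [0.5367, -0.3005, -0.0086]
ee_rot: [[1.0, 0.001, 0.002], [0.001, -1.0, 0.0], [0.002, -0.0, -1.0]]
wrist_force: [0.8, 0.6, -0.1]
gripper_width: 1.0
time_s: 14.42
tcp_pos: [0.5366, -0.3005, -0.0117]
ee_rot: [[1.0, 0.001, 0.002], [0.001, -1.0, 0.0], [0.002, -0.0, -1.0]]
wrist_force: [0.0, -0.3, 0.6]
gripper_width: 1.001
```

Close on it (64 mm → about 0.73 expected).

```bash
python3 -m creep '[[0,-0.002,0,0.001,0,0,0],[0,-0.002,0,0.001,0,0,0],[0,-0.002,0,0.001,0,0,0],[0,-0.002,0,0.001,0,0,0],[0,-0.002,0,0.001,0,0,0]]'
python3 -m creep '[[0,0,0,0,0,0,0],[0,0,0,0,0,0,0],[0,0,0,0,0,0,0]]'
```

```text
time_s: 14.83
tcp_pos: [0.536, -0.3005, -0.012]
ee_rot: [[1.0, 0.001, 0.002], [0.001, -1.0, 0.0], [0.002, -0.0, -1.0]]
wrist_force: [-0.2, 0.2, 0.8]
gripper_width: 0.716
time_s: 15.08
tcp_pos: [0.536, -0.3005, -0.012]
ee_rot: [[1.0, 0.001, 0.002], [0.001, -1.0, 0.0], [0.002, -0.0, -1.0]]
wrist_force: [0.2, 0.1, -0.4]
gripper_width: 0.71
```

```bash
python3 -m creep '[[0,0,0,-0.05,0,0,0],[0,0,0,-0.12,0,0,0],[0,0,0,-0.22,0,0,0],[0,0,0,-0.32,0,0,0],[0,0,0,-0.42,0,0,0]]'
python3 - <<'E'
from h import *
go([.6277,-.1202,.13],-90)
im=r.capture('wrist');cv2.imwrite('pics/w11.png',im)
E
```

```text
time_s: 15.5
tcp_pos: [0.5352, -0.3004, 0.1149]
ee_rot: [[1.0, 0.001, 0.001], [0.001, -1.0, 0.001], [0.001, -0.001, -1.0]]
wrist_force: [0.2, 0.6, -0.2]
gripper_width: 0.711
shift [ 0.3089 -0.6003 -0.0497] turn [-0.0002 -0.0003  0.0003] yaw cur -89.9 d -0.1
```

View pics/w11.png

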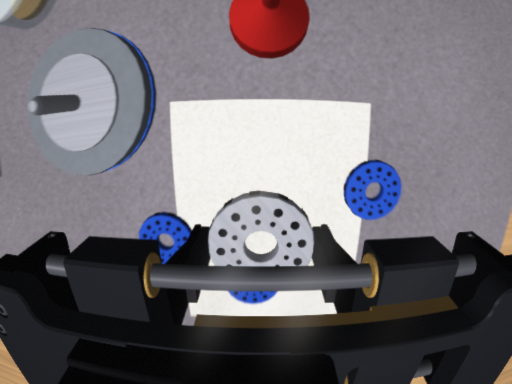

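```bash
python3 - <<'E'
from h import *
s=r.sense();print((wray((262,242.5),s['tcp_pos'][2]+.024,s)-s['tcp_pos']).round(4))
E
python3 -m creep '[[0,0.03,-0.07,-0.05,0,0,0],[0,0.09,-0.17,-0.06,0,0,0],[0,0.15,-0.29,-0.06,0,0,0],[0,0.2,-0.41,-0.06,0,0,0],[0,0.25,-0.5,-0.06,0,0,0]]'
python3 -c "
from h import *
go([.6277,-.1202,.13],-90)"
```

```text
[ 0.0019 -0.0001  0.024 ]
time_s: 15.97
tcp_pos: [0.6138, -0.1496, 0.1405]
ee_rot: [[1.0, 0.003, 0.013], [0.003, -1.0, -0.005], [0.013, 0.005, -1.0]]
wrist_force: [0.2, -0.8, -0.6]
gripper_width: 0.711
shift [ 0.0461 -0.098   0.0351] turn [ 0.0015 -0.0041  0.001 ] yaw cur -89.8 d -0.2
```

```bash
python3 -m creep '[[0,0.043,-0.096,0,0,-0.004,0.001],[0,0.043,-0.096,0.02,0,-0.004,0.001],[0,0.043,-0.096,0.03,0,-0.004,0.001],[0,0.043,-0.096,0.03,0,-0.004,0.001],[0,0.043,-0.096,0.03,0,-0.004,0.001]]'
python3 - <<'E'
from h import *
go([.6277,-.1202,.11],-90)
s=r.sense();im=r.capture('wrist');cv2.imwrite('pics/w12.png',cv2.resize(im[180:300,190:330],None,fx=5,fy=5,interpolation=3))
print((wproj([.6277,-.1202,.102],s)-[190,180])*5)
E
```

```text
time_s: 16.38
tcp_pos: [0.6259, -0.1217, 0.1309]
ee_rot: [[1.0, -0.001, -0.001], [-0.001, -1.0, -0.005], [-0.001, 0.005, -1.0]]
wrist_force: [-0.7, -0.1, -0.5]
gripper_width: 0.717
shift [ 0.0062 -0.0053  0.0697] turn [ 0.0015  0.0004 -0.0003] yaw cur -90.1 d 0.1
[345.86303039 152.86417829]
```

View pics/w12.png

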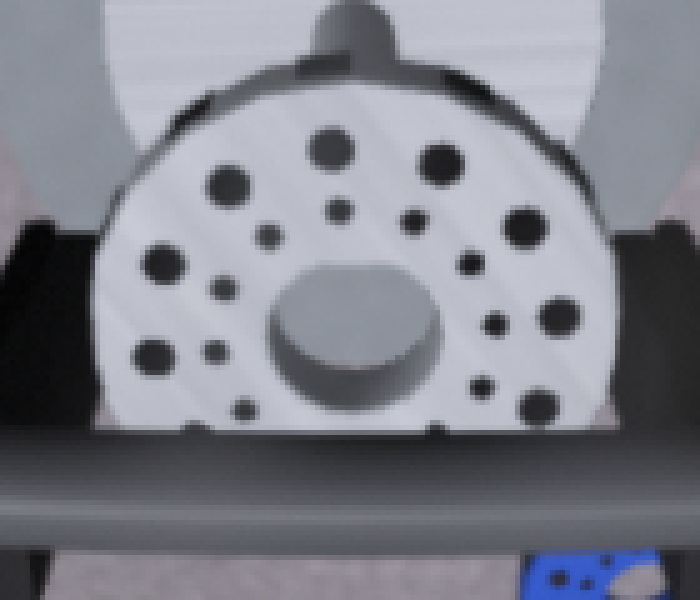

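Run:
```python
from h import *
s=r.sense()
P=[wray((190+u/5-.4,180+v/5-.4),s['tcp_pos'][2]+.024,s) for u,v in((268,335),(443,335),(355,263),(355,410))]
print(fitc(P)[0]-s['tcp_pos'][:2],fitc(P)[1])
# OD from left/right edges and top
P=[wray((190+u/5-.4,180+v/5-.4),s['tcp_pos'][2]+.024,s) for u,v in((95,300),(618,310),(355,80),(180,150),(540,155))]
print(fitc(P)[0]-s['tcp_pos'][:2],fitc(P)[1])
```

```text
[-0.00099309  0.00067767] 0.010092452232020125
[-0.00038162  0.00055891] 0.030894941462611476
```

```bash
python3 -m creep '[[0,0.009,-0.003,0.01,0.0015,0,0],[0,0.009,-0.003,0.03,0.0015,0,0],[0,0.009,-0.003,0.05,0.0015,0,0],[0,0.009,-0.003,0.05,0.0015,0,0],[0,0.009,-0.003,0.05,0.0015,0,0]]'
python3 - <<'E'
from h import *
go([.6285,-.1208,.095],-90)
E
```

```text
time_s: 16.85
tcp_pos: [0.6283, -0.1214, 0.1155]
ee_rot: [[1.0, -0.002, -0.002], [-0.002, -1.0, -0.0], [-0.002, 0.0, -1.0]]
wrist_force: [-0.7, -0.3, 0.8]
gripper_width: 0.718
shift [ 0.001  -0.002   0.0684] turn [ 0.      0.0007 -0.0006] yaw cur -90.1 d 0.1
```

```bash
python3 -m creep '[[0,0.001,-0.002,0.02,0,0.0005,0],[0,0.001,-0.002,0.04,0,0.0005,0],[0,0.001,-0.002,0.06,0,0.0005,0],[0,0.001,-0.002,0.06,0,0.0005,0],[0,0.001,-0.002,0.06,0,0.0005,0]]'
python3 - <<'E'
from h import *
go([.6285,-.1208,.085],-90)
s=r.sense();im=r.capture('wrist');cv2.imwrite('pics/w13.png',cv2.resize(im[180:300,190:330],None,fx=5,fy=5,interpolation=3))
print((wproj([.6277,-.1202,.102],s)-[190,180])*5)
E
```

```text
time_s: 17.27
tcp_pos: [0.6281, -0.1208, 0.0968]
ee_rot: [[1.0, -0.002, -0.002], [-0.002, -1.0, -0.0], [-0.002, 0.0, -1.0]]
wrist_force: [0.2, 1.1, -0.3]
gripper_width: 0.708
shift [ 0.0014 -0.      0.0392] turn [ 0.0001  0.0006 -0.0005] yaw cur -90.1 d 0.1
[353.05542353 264.03481969]
```

View pics/w13.png

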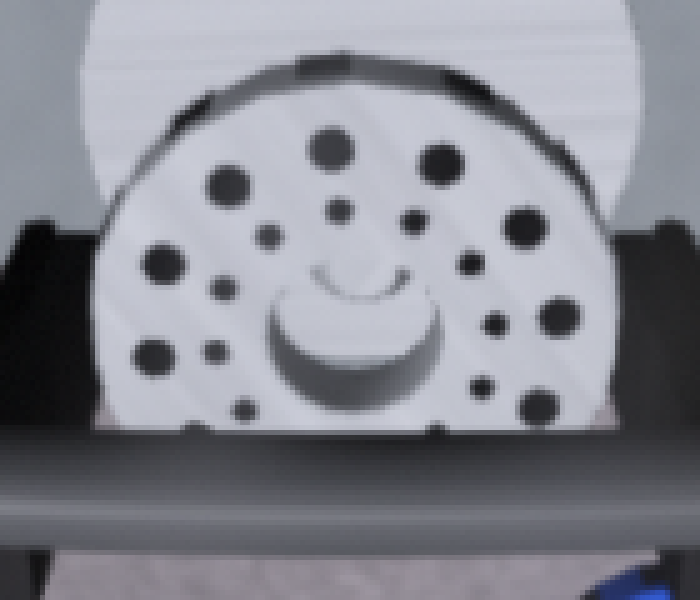

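```bash
python3 -m creep '[[0,0.003,0.002,0.015,0,0.0005,0],[0,0.003,0.002,0.03,0,0.0005,0],[0,0.003,0.002,0.045,0,0.0005,0],[0,0.003,0.002,0.06,0,0.0005,0],[0,0.003,0.002,0.06,0,0.0005,0]]'
python3 - <<'E'
from h import *
go([.629,-.1215,.06],-90)
s=r.sense();im=r.capture('wrist');cv2.imwrite('pics/w14.png',cv2.resize(im[180:300,190:330],None,fx=5,fy=5,interpolation=3))
E
```

```text
time_s: 17.73
tcp_pos: [0.6285, -0.1214, 0.0778]
ee_rot: [[1.0, -0.002, -0.002], [-0.002, -1.0, -0.0], [-0.002, 0.0, -1.0]]
wrist_force: [0.2, -0.6, -0.4]
gripper_width: 0.708
shift [0.0019 0.0004 0.0594] turn [ 0.      0.0006 -0.0006] yaw cur -90.1 d 0.1
```

View pics/w14.png

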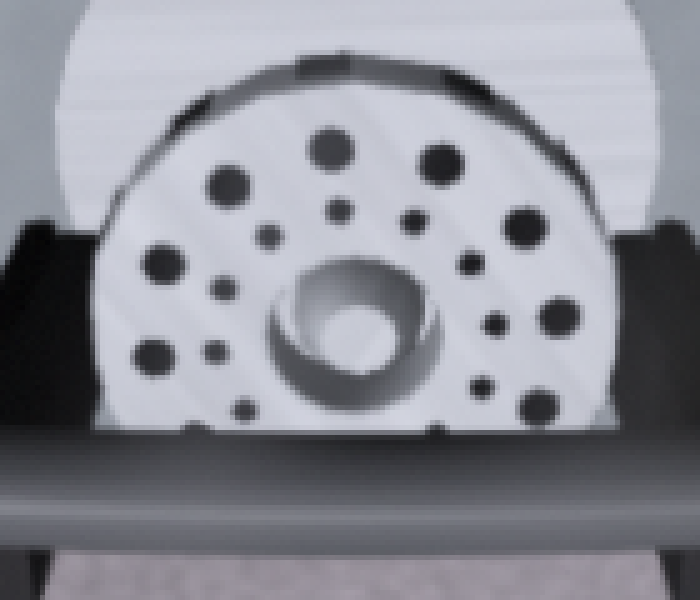

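```bash
python3 -m creep '[[0,-0.001,0.002,0.02,0,0.0005,0],[0,-0.001,0.002,0.04,0,0.0005,0],[0,-0.001,0.002,0.06,0,0.0005,0],[0,-0.001,0.002,0.08,0,0.0005,0],[0,-0.001,0.002,0.08,0,0.0005,0]]'
python3 -m creep '[[0,0,0,0.02,0,0,0],[0,0,0,0.04,0,0,0],[0,0,0,0.06,0,0,0],[0,0,0,0.06,0,0,0],[0,0,0,0.06,0,0,0]]'
```

```text
time_s: 18.2
tcp_pos: [0.6273, -0.122, 0.0525]
ee_rot: [[1.0, -0.002, -0.003], [-0.002, -1.0, -0.0], [-0.003, 0.0, -1.0]]
wrist_force: [-0.1, 1.0, -1.1]
gripper_width: 0.711
time_s: 18.62
tcp_pos: [0.627, -0.122, 0.0339]
ee_rot: [[1.0, -0.002, -0.004], [-0.002, -1.0, -0.0], [-0.004, 0.0, -1.0]]
wrist_force: [0.9, 0.1, -0.8]
gripper_width: 0.713
```

```bash
python3 -m creep '[[0,0.004,-0.001,0.005,0,0.001,0],[0,0.004,-0.001,0.01,0,0.001,0],[0,0.004,-0.001,0.014,0,0.001,0],[0,0.004,-0.001,0.014,0,0.001,0],[0,0.004,-0.001,0.014,0,0.001,0]]'
python3 - <<'E'
from h import *
s=r.sense();im=r.capture('wrist');cv2.imwrite('pics/w15.png',cv2.resize(im[180:300,190:330],None,fx=5,fy=5,interpolation=3))
E
```

```text
time_s: 19.03
tcp_pos: [0.6281, -0.1217, 0.0297]
ee_rot: [[1.0, -0.002, -0.001], [-0.002, -1.0, -0.0], [-0.001, 0.0, -1.0]]
wrist_force: [0.1, -0.7, -0.6]
gripper_width: 0.711
```

View pics/w15.png

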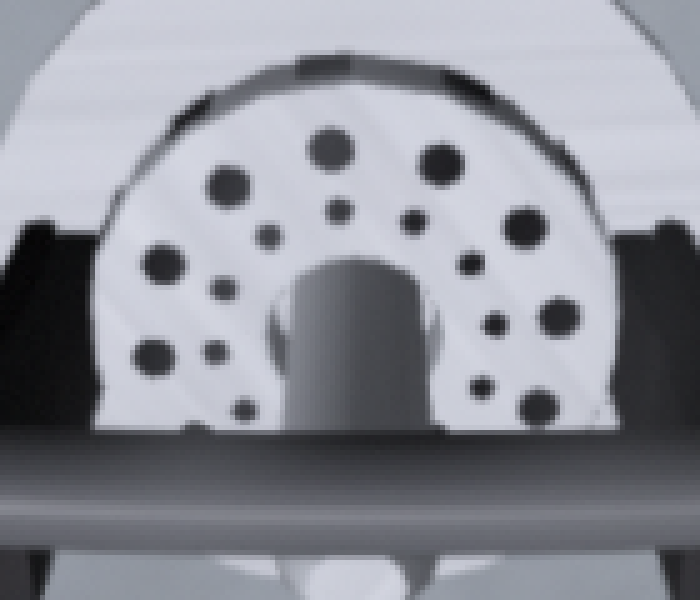

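Basket is down on the shaft, ~1.5 mm over the turntable. Release and rise.

```bash
python3 -m creep '[[0,0,0,0.003,0,0,0],[0.95,0,0,0.003,0,0,0],[0.95,0,0,0.003,0,0,0],[0.95,0,0,0.003,0,0,0],[0.95,0,0,0.003,0,0,0]]'
python3 -m creep '[[1,0,0,-0.03,0,0,0],[1,0,0,-0.12,0,0,0],[1,0,0,-0.22,0,0,0],[1,0,0,-0.33,0,0,0],[1,0,0,-0.4,0,0,0]]'
python3 - <<'E'
from h import *
go([.5517,.3065,.16],-90)
im=r.capture('wrist');cv2.imwrite('pics/w16.png',im)
im=r.capture('side');cv2.imwrite('pics/s16.png',cv2.resize(im[80:340,120:380],None,fx=2,fy=2,interpolation=3))
E
```

```text
time_s: 19.5
tcp_pos: [0.6284, -0.1217, 0.0291]
ee_rot: [[1.0, -0.002, -0.0], [-0.002, -1.0, -0.0], [-0.0, 0.0, -1.0]]
wrist_force: [0.1, -0.1, 0.2]
gripper_width: 0.911
time_s: 19.92
tcp_pos: [0.6299, -0.122, 0.1537]
ee_rot: [[1.0, -0.001, 0.005], [-0.001, -1.0, -0.001], [0.005, 0.001, -1.0]]
wrist_force: [0.0, -0.7, 0.7]
gripper_width: 0.996
shift [-0.2623 -1.428  -0.0239] turn [ 0.0004 -0.0017 -0.0004] yaw cur -90.1 d 0.1
```

View pics/w16.png

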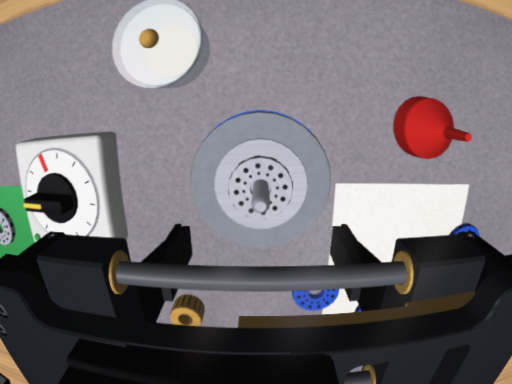

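View pics/s16.png

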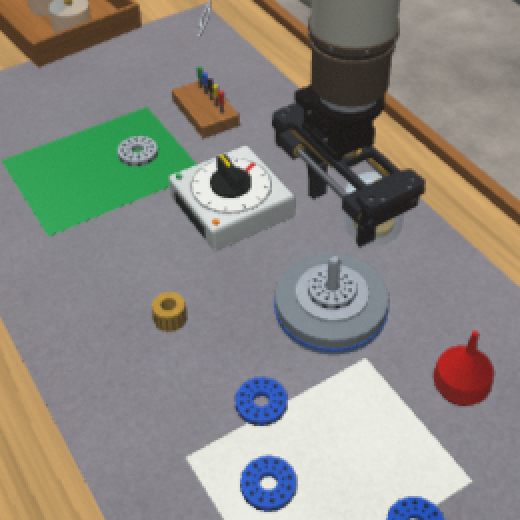

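```bash
python3 -m creep '[[1,-0.02,-0.12,-0.02,0,0,0],[1,-0.05,-0.25,-0.02,0,0,0],[1,-0.07,-0.38,-0.02,0,0,0],[1,-0.1,-0.5,-0.02,0,0,0],[1,-0.12,-0.62,-0.02,0,0,0]]'
python3 -m creep '[[1,-0.02,-0.12,0,0,0,0],[1,-0.05,-0.25,0,0,0,0],[1,-0.07,-0.38,0,0,0,0],[1,-0.1,-0.5,0,0,0,0],[1,-0.12,-0.6,0,0,0,0]]'
python3 -m creep '[[1,-0.02,-0.12,0,0,0,0],[1,-0.04,-0.22,0,0,0,0],[1,-0.04,-0.26,0,0,0,0],[1,-0.04,-0.26,0,0,0,0]]'
python3 - <<'E'
from h import *
go([.5517,.3065,.1],-90)
E
```

```text
time_s: 20.43
tcp_pos: [0.5945, 0.0655, 0.1611]
ee_rot: [[1.0, -0.001, 0.011], [-0.001, -1.0, -0.001], [0.011, 0.001, -1.0]]
wrist_force: [0.5, 0.1, -0.7]
gripper_width: 1.003
time_s: 20.85
tcp_pos: [0.5575, 0.2478, 0.1605]
ee_rot: [[1.0, -0.0, 0.01], [-0.0, -1.0, -0.001], [0.01, 0.001, -1.0]]
wrist_force: [-0.3, -0.0, -0.6]
gripper_width: 0.998
time_s: 21.18
tcp_pos: [0.5449, 0.3285, 0.1598]
ee_rot: [[1.0, 0.004, 0.01], [0.004, -1.0, -0.001], [0.01, 0.001, -1.0]]
wrist_force: [0.9, -1.2, -0.8]
gripper_width: 0.997
shift [0.0202 0.0731 0.1997] turn [ 0.0003 -0.0033  0.0011] yaw cur -89.8 d -0.2
```

Run:
```python
from h import *
s=r.sense();im=r.capture('wrist');cv2.imwrite('pics/w17.png',im)
for o in r.outline_of('wrist','basket_1'):
    P=o['pixels'].astype(np.uint8);c=max(cv2.findContours(P,0,cv2.CHAIN_APPROX_NONE)[0],key=len)[:,0]
    q,R=fitc([wray(p,.012,s) for p in c]);print(round(o['score'],2),c.mean(0).round(),'bgr',im[o['pixels']].mean(0).round(),q.round(4),R.round(4))
```

```text
0.83 [279. 168.] bgr [188. 183. 175.] [0.5528 0.3077] 0.0317
```

View pics/w17.png

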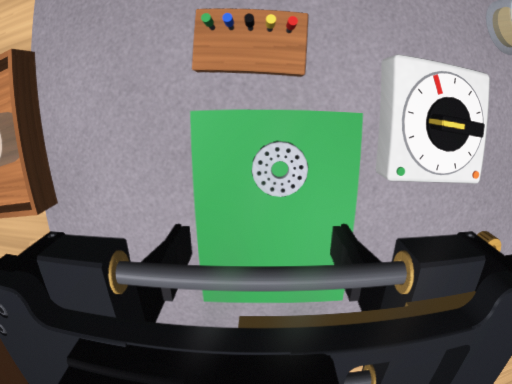

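```bash
python3 -m creep '[[1,0.024,0.069,0.06,0,-0.003,0.001],[1,0.024,0.069,0.16,0,-0.003,0.001],[1,0.024,0.069,0.26,0,-0.003,0.001],[1,0.024,0.069,0.36,0,-0.003,0.001],[1,0.024,0.069,0.36,0,-0.003,0.001]]'
python3 - <<'E'
from h import *
go([.5528,.3077,-.005],-90)
E
```

```text
time_s: 21.7
tcp_pos: [0.5499, 0.2994, 0.0458]
ee_rot: [[1.0, -0.007, -0.011], [-0.007, -1.0, -0.01], [-0.011, 0.01, -1.0]]
wrist_force: [-0.9, -1.0, -1.0]
gripper_width: 0.996
shift [ 0.0114 -0.0293  0.1688] turn [ 0.0031  0.0035 -0.0023] yaw cur -90.4 d 0.4
```

```bash
python3 -m creep '[[1,0.011,-0.029,0.03,0.003,0.0035,-0.002],[1,0.011,-0.029,0.08,0.003,0.0035,-0.002],[1,0.011,-0.029,0.13,0.003,0.0035,-0.002],[1,0.011,-0.029,0.165,0.003,0.0035,-0.002],[1,0.011,-0.029,0.165,0.003,0.0035,-0.002]]'
python3 - <<'E'
from h import *
go([.5528,.3077,-.012],-90)
E
```

```text
time_s: 22.12
tcp_pos: [0.5521, 0.306, -0.0049]
ee_rot: [[1.0, -0.002, -0.003], [-0.002, -1.0, -0.002], [-0.002, 0.002, -1.0]]
wrist_force: [-0.1, -0.9, -0.5]
gripper_width: 0.998
shift [ 0.0025 -0.0058  0.0236] turn [ 0.0008  0.0008 -0.0008] yaw cur -90.1 d 0.1
```

```bash
python3 -m creep '[[1,0.002,-0.005,0.01,0.0008,0.0008,-0.0008],[1,0.002,-0.005,0.02,0.0008,0.0008,-0.0008],[1,0.002,-0.005,0.026,0.0008,0.0008,-0.0008],[1,0.002,-0.005,0.026,0.0008,0.0008,-0.0008],[0,0.002,-0.005,0.026,0.0008,0.0008,-0.0008]]'
python3 -m creep '[[0,0,0,0.001,0,0,0],[0,0,0,0.001,0,0,0],[0,0,0,0.001,0,0,0],[0,0,0,0.001,0,0,0],[0,0,0,0.001,0,0,0]]'
python3 -m creep '[[0,0,0,0,0,0,0],[0,0,0,0,0,0,0]]'
```

```text
time_s: 22.53
tcp_pos: [0.5529, 0.3076, -0.0122]
ee_rot: [[1.0, 0.0, 0.001], [0.0, -1.0, 0.001], [0.001, -0.001, -1.0]]
wrist_force: [1.2, 0.1, -0.9]
gripper_width: 0.971
time_s: 22.95
tcp_pos: [0.5529, 0.3076, -0.0124]
ee_rot: [[1.0, 0.0, 0.001], [0.0, -1.0, 0.001], [0.001, -0.001, -1.0]]
wrist_force: [-0.9, -0.2, 1.1]
gripper_width: 0.71
time_s: 23.12
tcp_pos: [0.5529, 0.3076, -0.0124]
ee_rot: [[1.0, 0.0, 0.001], [0.0, -1.0, 0.001], [0.001, -0.001, -1.0]]
wrist_force: [-0.4, 0.8, 0.5]
gripper_width: 0.713
```

```bash
python3 -m creep '[[0,0,0,-0.08,0,0,0],[0,0,0,-0.2,0,0,0],[0,0,0,-0.32,0,0,0],[0,0,0,-0.44,0,0,0],[0,0,0,-0.54,0,0,0]]'
python3 -m creep '[[0,0.02,0.12,0,0,0,0],[0,0.04,0.25,0,0,0,0],[0,0.06,0.38,0,0,0,0],[0,0.08,0.5,0,0,0,0],[0,0.1,0.62,0,0,0,0]]'
python3 -m creep '[[0,0.02,0.12,0,0,0,0],[0,0.04,0.25,0,0,0,0],[0,0.06,0.38,0,0,0,0],[0,0.08,0.5,0,0,0,0],[0,0.1,0.6,0,0,0,0]]'
python3 - <<'E'
from h import *
go([.6283,-.122,.13],-90)
E
```

```text
time_s: 23.53
tcp_pos: [0.553, 0.3077, 0.1522]
ee_rot: [[1.0, 0.001, 0.002], [0.0, -1.0, 0.002], [0.002, -0.002, -1.0]]
wrist_force: [1.1, 0.3, -1.2]
gripper_width: 0.719
time_s: 23.95
tcp_pos: [0.5826, 0.12, 0.1518]
ee_rot: [[1.0, 0.001, 0.002], [0.001, -1.0, 0.002], [0.002, -0.002, -1.0]]
wrist_force: [0.9, 0.8, -0.8]
gripper_width: 0.711
time_s: 24.37
tcp_pos: [0.6122, -0.0625, 0.1512]
ee_rot: [[1.0, -0.001, 0.001], [-0.001, -1.0, 0.002], [0.001, -0.002, -1.0]]
wrist_force: [0.2, 1.1, -1.9]
gripper_width: 0.712
shift [0.0536 0.1985 0.0703] turn [-0.0006 -0.0002 -0.0002] yaw cur -90.0 d 0.0
```

```bash
python3 -m creep '[[0,0.03,0.1,0,0,0,0],[0,0.053,0.197,0.02,0,0,0],[0,0.053,0.197,0.05,0,0,0],[0,0.053,0.197,0.06,0,0,0],[0,0.053,0.197,0.06,0,0,0]]'
python3 -m creep '[[0,0,0,0.01,0,0,0],[0,0,0,0.02,0,0,0],[0,0,0,0.02,0,0,0]]'
python3 - <<'E'
from h import *
go([.6283,-.122,.1],-90)
s=r.sense();im=r.capture('wrist');cv2.imwrite('pics/w18.png',cv2.resize(im[180:300,190:330],None,fx=5,fy=5,interpolation=3))
print((wproj([.6282,-.1212,.102],s)-[190,180])*5)
E
```

```text
time_s: 24.78
tcp_pos: [0.6268, -0.1214, 0.1312]
ee_rot: [[1.0, -0.001, -0.003], [-0.001, -1.0, 0.002], [-0.003, -0.002, -1.0]]
wrist_force: [-0.2, 0.9, -1.0]
gripper_width: 0.714
time_s: 25.03
tcp_pos: [0.6263, -0.1202, 0.1247]
ee_rot: [[1.0, 0.0, -0.004], [0.0, -1.0, 0.003], [-0.004, -0.003, -1.0]]
wrist_force: [-0.0, -0.4, -0.7]
gripper_width: 0.713
shift [0.007  0.0063 0.0823] turn [-0.0008  0.0014  0.    ] yaw cur -90.0 d -0.0
[364.46164175 167.42417173]
```

View pics/w18.png

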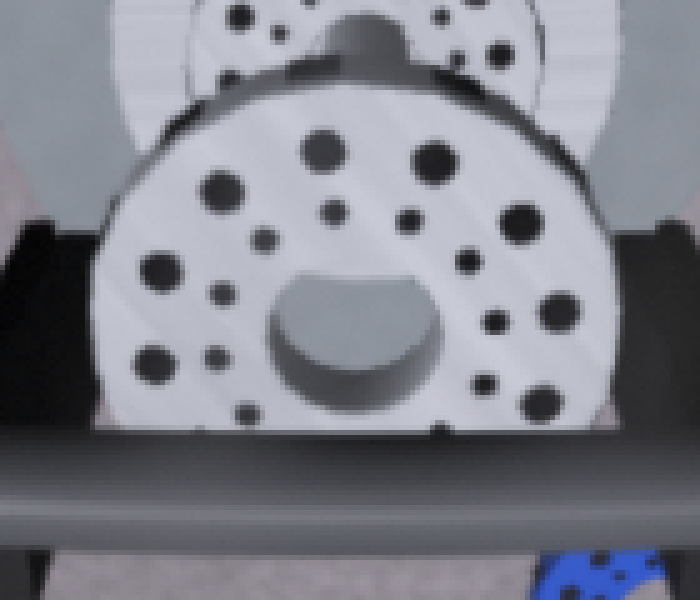

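```bash
python3 -m creep '[[0,0.007,0.005,0.01,-0.0008,0.0014,0],[0,0.007,0.005,0.03,-0.0008,0.0014,0],[0,0.007,0.005,0.06,-0.0008,0.0014,0],[0,0.007,0.005,0.08,-0.0008,0.0014,0],[0,0.007,0.005,0.08,-0.0008,0.0014,0]]'
python3 - <<'E'
from h import *
go([.6285,-.1216,.08],-90)
E
```

```text
time_s: 25.5
tcp_pos: [0.627, -0.1217, 0.0986]
ee_rot: [[1.0, -0.0, -0.004], [-0.0, -1.0, 0.0], [-0.004, -0.0, -1.0]]
wrist_force: [-0.3, -0.6, -0.9]
gripper_width: 0.713
shift [ 0.0051 -0.0002  0.0621] turn [-0.0001  0.0012 -0.0001] yaw cur -90.0 d 0.0
```

```bash
python3 -m creep '[[0,0.005,0,0.01,0,0.0012,0],[0,0.006,0,0.03,0,0.0012,0],[0,0.006,0,0.05,0,0.0012,0],[0,0.006,0,0.064,0,0.0012,0],[0,0.006,0,0.064,0,0.0012,0]]'
python3 - <<'E'
from h import *
go([.6285,-.1216,.06],-90)
s=r.sense();im=r.capture('wrist');cv2.imwrite('pics/w19.png',cv2.resize(im[180:300,190:330],None,fx=5,fy=5,interpolation=3))
E
```

```text
time_s: 25.92
tcp_pos: [0.6279, -0.1217, 0.078]
ee_rot: [[1.0, -0.001, -0.002], [-0.001, -1.0, 0.0], [-0.002, -0.0, -1.0]]
wrist_force: [0.2, 0.0, -1.6]
gripper_width: 0.711
shift [ 0.0022 -0.0002  0.0599] turn [-0.0001  0.0008 -0.0002] yaw cur -90.0 d 0.0
```

View pics/w19.png

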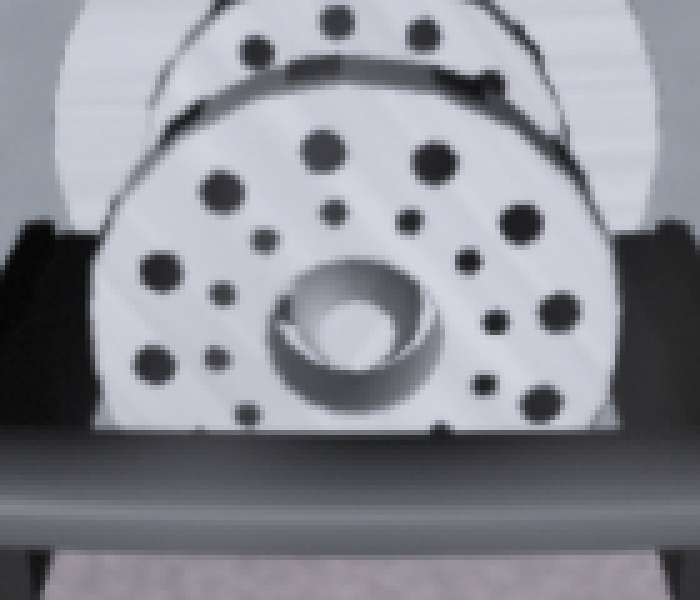

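```bash
python3 -m creep '[[0,0.003,0,0.02,0,0.0008,0],[0,0.003,0,0.04,0,0.0008,0],[0,0.003,0,0.06,0,0.0008,0],[0,0.003,0,0.08,0,0.0008,0],[0,0.003,0,0.08,0,0.0008,0]]'
python3 -m creep '[[0,0.002,0,0.015,0,0.0008,0],[0,0.002,0,0.03,0,0.0008,0],[0,0.002,0,0.045,0,0.0008,0],[0,0.002,0,0.045,0,0.0008,0],[0,0.002,0,0.045,0,0.0008,0]]'
```

```text
time_s: 26.38
tcp_pos: [0.628, -0.1216, 0.0527]
ee_rot: [[1.0, -0.001, -0.002], [-0.001, -1.0, 0.0], [-0.002, -0.0, -1.0]]
wrist_force: [-0.3, -0.7, -1.5]
gripper_width: 0.714
time_s: 26.8
tcp_pos: [0.6287, -0.1216, 0.0394]
ee_rot: [[1.0, -0.0, 0.001], [-0.0, -1.0, 0.0], [0.001, -0.0, -1.0]]
wrist_force: [-0.4, -0.4, 0.8]
gripper_width: 0.715
```

```bash
python3 -m creep '[[0.95,0,0,0,0,0,0],[0.95,0,0,0,0,0,0],[0.95,0,0,0,0,0,0],[0.95,0,0,0,0,0,0],[0.95,0,0,0,0,0,0]]'
python3 -m creep '[[1,0,0,-0.03,0,0,0],[1,0,0,-0.12,0,0,0],[1,0,0,-0.22,0,0,0],[1,0,0,-0.33,0,0,0],[1,0,0,-0.4,0,0,0]]'
python3 - <<'E'
from h import *
go([.44,-.02,.16],-90)
im=r.capture('wrist');cv2.imwrite('pics/w20.png',im)
im=r.capture('side');cv2.imwrite('pics/s20.png',cv2.resize(im[80:340,120:380],None,fx=2,fy=2,interpolation=3))
E
```

```text
time_s: 27.22
tcp_pos: [0.6288, -0.1216, 0.0394]
ee_rot: [[1.0, -0.001, 0.001], [-0.001, -1.0, 0.0], [0.001, -0.0, -1.0]]
wrist_force: [-1.2, 0.2, 0.0]
gripper_width: 0.932
time_s: 27.63
tcp_pos: [0.6301, -0.122, 0.164]
ee_rot: [[1.0, 0.0, 0.006], [0.0, -1.0, -0.001], [0.006, 0.001, -1.0]]
wrist_force: [-0.5, -0.3, 0.6]
gripper_width: 0.998
shift [-0.6336 -0.34    0.009 ] turn [ 0.0002 -0.002   0.    ] yaw cur -90.0 d -0.0
```

View pics/w20.png

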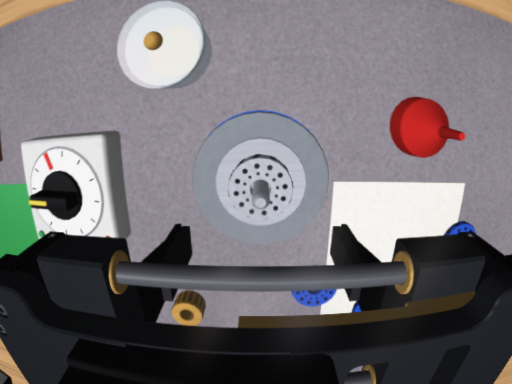

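View pics/s20.png

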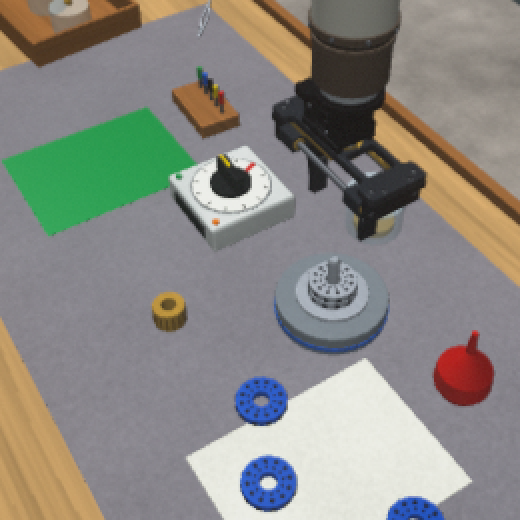

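Both steel baskets are stacked flat; no other steel basket is seen. Now the collar.

```bash
python3 -m creep '[[1,-0.1,-0.05,0,0,0,0],[1,-0.2,-0.11,0,0,0,0],[1,-0.32,-0.17,0,0,0,0],[1,-0.44,-0.23,0,0,0,0],[1,-0.55,-0.3,0,0,0,0]]'
python3 -m creep '[[1,-0.05,-0.03,0,0,0,0],[1,-0.08,-0.05,0,0,0,0],[1,-0.08,-0.05,0,0,0,0],[1,-0.08,-0.05,0,0,0,0]]'
python3 - <<'E'
from h import *
s=r.sense();im=r.capture('wrist');print(s['tcp_pos'])
h=cv2.cvtColor(im,cv2.COLOR_BGR2HSV)
cv2.imwrite('pics/w21.png',cv2.resize(im[120:240,190:330],None,fx=5,fy=5,interpolation=3))
go([.44,-.02,.02],-90)
E
```

```text
time_s: 28.15
tcp_pos: [0.4643, -0.032, 0.1633]
ee_rot: [[1.0, -0.001, 0.011], [-0.001, -1.0, -0.001], [0.011, 0.001, -1.0]]
wrist_force: [0.9, 0.7, 0.7]
gripper_width: 0.999
time_s: 28.48
tcp_pos: [0.4412, -0.0167, 0.1635]
ee_rot: [[1.0, -0.0, 0.013], [0.0, -1.0, -0.001], [0.013, 0.001, -1.0]]
wrist_force: [-0.0, -0.0, -0.3]
gripper_width: 1.001
[ 0.44115771 -0.01671126  0.16352654]
shift [-0.0111  0.0099  0.4777] turn [ 0.0002 -0.0039 -0.0003] yaw cur -90.0 d 0.0
```

View pics/w21.png

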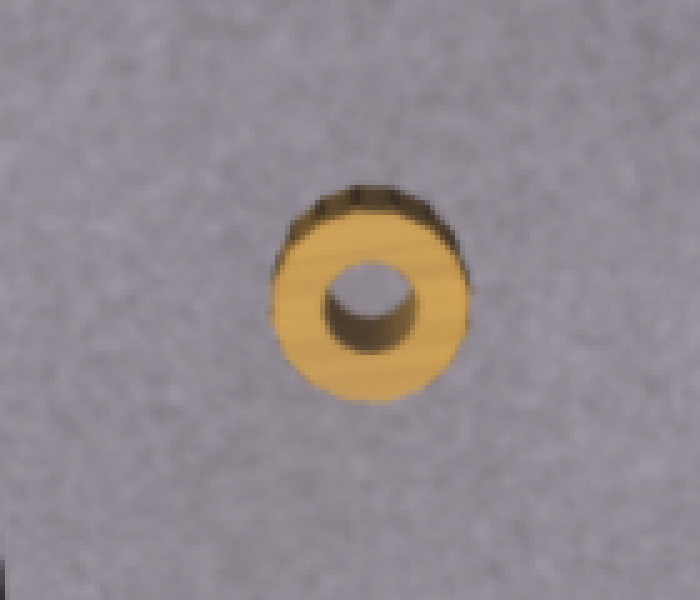

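Run:
```python
from h import *
s=r.sense();p=wray((190+371/5-.4,120+307/5-.4),.032,s);print(p);go([p[0],p[1],.04],-90)
```

```text
[ 0.43999541 -0.02002483  0.032     ]
shift [-0.0103  0.0101  0.411 ] turn [ 0.0002 -0.0039 -0.0003] yaw cur -90.0 d 0.0
```

```bash
python3 -m creep '[[1,-0.01,0.01,0.08,0,-0.004,0],[1,-0.01,0.01,0.18,0,-0.004,0],[1,-0.01,0.01,0.29,0,-0.004,0],[1,-0.01,0.01,0.4,0,-0.004,0],[1,-0.01,0.01,0.4,0,-0.004,0]]'
python3 - <<'E'
from h import *
go([.44,-.02,-.004],-90)
E
```

```text
time_s: 28.95
tcp_pos: [0.4366, -0.0217, 0.0378]
ee_rot: [[1.0, -0.004, -0.013], [-0.004, -1.0, -0.004], [-0.013, 0.004, -1.0]]
wrist_force: [-0.8, -1.1, -0.1]
gripper_width: 1.001
shift [ 0.0132 -0.0063  0.1391] turn [ 0.0013  0.0042 -0.0012] yaw cur -90.2 d 0.2
```

```bash
python3 -m creep '[[1,0.013,-0.006,0.04,0.001,0.004,-0.001],[1,0.013,-0.006,0.08,0.001,0.004,-0.001],[1,0.013,-0.006,0.12,0.001,0.004,-0.001],[1,0.013,-0.006,0.139,0.001,0.004,-0.001],[1,0.013,-0.006,0.139,0.001,0.004,-0.001]]'
python3 -m creep '[[1,0,0,0,0,0,0],[1,0,0,0,0,0,0]]'
python3 - <<'E'
from h import *
go([.44,-.02,-.004],-90)
E
```

```text
time_s: 29.37
tcp_pos: [0.4406, -0.0204, -0.0042]
ee_rot: [[1.0, -0.001, -0.002], [-0.001, -1.0, -0.001], [-0.002, 0.001, -1.0]]
wrist_force: [-0.6, -1.2, 0.1]
gripper_width: 0.995
time_s: 29.53
tcp_pos: [0.4419, -0.0202, -0.0033]
ee_rot: [[1.0, -0.001, 0.001], [-0.001, -1.0, -0.001], [0.001, 0.001, -1.0]]
wrist_force: [0.4, -0.3, 0.4]
gripper_width: 1.002
shift [-0.0065 -0.0008  0.0024] turn [ 0.0003 -0.0002 -0.0004] yaw cur -90.1 d 0.1
```

```bash
python3 -m creep '[[1,-0.006,0,0.004,0,0,0],[1,-0.006,0,0.004,0,0,0],[1,-0.006,0,0.004,0,0,0],[0,-0.006,0,0.004,0,0,0],[0,-0.006,0,0.004,0,0,0]]'
python3 -m creep '[[0,0,0,0,0,0,0],[0,0,0,0,0,0,0],[0,0,0,0,0,0,0],[0,0,0,0,0,0,0],[0,0,0,0,0,0,0]]'
python3 -m creep '[[0,0,0,0,0,0,0],[0,0,0,0,0,0,0],[0,0,0,0,0,0,0],[0,0,0,0,0,0,0]]'
python3 - <<'E'
from h import *
go([.6285,-.1216,.14],-90)
E
```

```text
time_s: 29.95
tcp_pos: [0.4402, -0.0202, -0.0043]
ee_rot: [[1.0, -0.001, 0.001], [-0.001, -1.0, -0.001], [0.001, 0.001, -1.0]]
wrist_force: [0.3, 0.0, -0.1]
gripper_width: 0.922
time_s: 30.37
tcp_pos: [0.4402, -0.0202, -0.0043]
ee_rot: [[1.0, -0.001, 0.001], [-0.001, -1.0, -0.001], [0.001, 0.001, -1.0]]
wrist_force: [-0.2, -0.6, 0.3]
gripper_width: 0.552
time_s: 30.7
tcp_pos: [0.4402, -0.0202, -0.0043]
ee_rot: [[1.0, -0.001, 0.001], [-0.001, -1.0, -0.001], [0.001, 0.001, -1.0]]
wrist_force: [0.3, 0.5, 0.3]
gripper_width: 0.498
shift [ 0.6284  0.3378 -0.4803] turn [ 0.0003 -0.0002 -0.0003] yaw cur -90.1 d 0.1
```

Gripped; bottom is tcp+0.0043. Lift and move to the spindle.

```bash
python3 -m creep '[[0,0,0,-0.08,0,0,0],[0,0,0,-0.2,0,0,0],[0,0,0,-0.32,0,0,0],[0,0,0,-0.44,0,0,0],[0,0,0,-0.5,0,0,0]]'
python3 -m creep '[[0,0.1,0.05,0,0,0,0],[0,0.2,0.11,0,0,0,0],[0,0.32,0.17,0,0,0,0],[0,0.44,0.23,0,0,0,0],[0,0.55,0.3,0,0,0,0]]'
python3 -m creep '[[0,0.05,0.03,0,0,0,0],[0,0.08,0.05,0,0,0,0],[0,0.08,0.05,0,0,0,0],[0,0.08,0.05,0,0,0,0]]'
python3 - <<'E'
from h import *
go([.6285,-.1216,.12],-90)
E
```

```text
time_s: 31.12
tcp_pos: [0.4418, -0.0198, 0.1497]
ee_rot: [[1.0, -0.0, 0.007], [-0.0, -1.0, 0.0], [0.007, -0.0, -1.0]]
wrist_force: [0.8, 0.5, -2.1]
gripper_width: 0.496
time_s: 31.53
tcp_pos: [0.608, -0.1105, 0.1503]
ee_rot: [[1.0, -0.0, 0.007], [-0.0, -1.0, 0.001], [0.007, -0.001, -1.0]]
wrist_force: [1.4, 0.7, -0.8]
gripper_width: 0.498
time_s: 31.87
tcp_pos: [0.6313, -0.1257, 0.1489]
ee_rot: [[1.0, -0.001, 0.004], [-0.001, -1.0, 0.001], [0.004, -0.001, -1.0]]
wrist_force: [-0.3, -0.3, -1.8]
gripper_width: 0.495
shift [-0.0098 -0.0134  0.0963] turn [-0.0004 -0.0012 -0.0004] yaw cur -90.1 d 0.1
```

```bash
python3 -m creep '[[0,-0.01,-0.013,0.02,0,-0.001,0],[0,-0.01,-0.013,0.06,0,-0.001,0],[0,-0.01,-0.013,0.1,0,-0.001,0],[0,-0.01,-0.013,0.1,0,-0.001,0],[0,-0.01,-0.013,0.1,0,-0.001,0]]'
python3 - <<'E'
from h import *
go([.6285,-.1216,.095],-90)
s=r.sense();im=r.capture('wrist');cv2.imwrite('pics/w22.png',cv2.resize(im[180:300,190:330],None,fx=5,fy=5,interpolation=3))
# spindle from shaft-tip check; held bore position
print((wproj([.6282,-.1212,.102],s)-[190,180])*5, s['tcp_pos'][2]+.0363)
E
```

```text
time_s: 32.28
tcp_pos: [0.627, -0.1209, 0.1183]
ee_rot: [[1.0, -0.0, -0.002], [-0.0, -1.0, 0.001], [-0.002, -0.001, -1.0]]
wrist_force: [0.4, 0.3, -0.9]
gripper_width: 0.498
shift [0.0051 0.0023 0.0777] turn [-0.0004  0.0006 -0.    ] yaw cur -90.0 d 0.0
[359.06553421 189.04260478] 0.15462744171640713
```

View pics/w22.png

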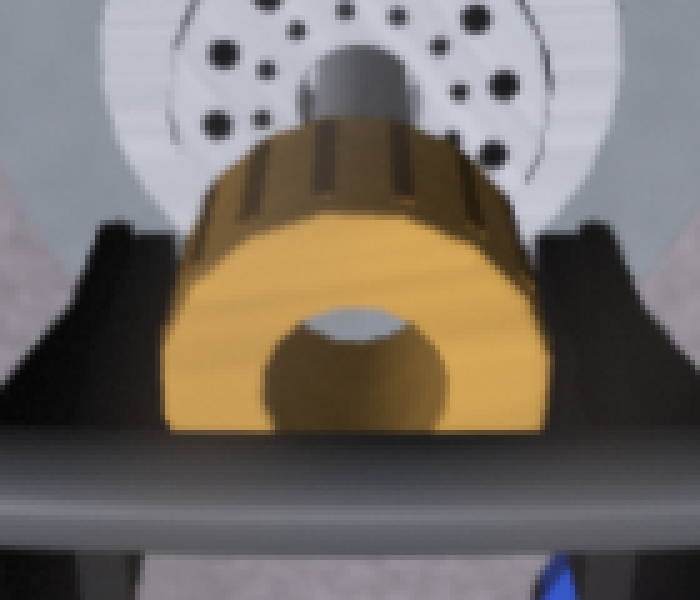

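Run:
```python
from h import *
s=r.sense();t=s['tcp_pos'];z=t[2]+.0363
f=lambda u,v,z:wray((190+u/5-.4,180+v/5-.4),z,s)
P=[f(265,384,z),f(447,384,z),f(356,308,z)]
print('bore-tcp x from top edge',P[2][0]-.01-t[0],'y',(P[0][1]+P[1][1])/2-t[1])
P=[f(u,v,z) for u,v in((162,360),(549,360),(356,210),(240,250),(490,262))];c,R=fitc(P);print('outer',c-t[:2],R)
for z2 in(.064,.08):print('shaft y at',z2,f(366,85,z2)[1])
print(f(359,45,.064))
```

```text
bore-tcp x from top edge -0.0007379061425445421 y 0.0004950113099885939
outer [-0.00114866  0.00052003] 0.021507802885965252
shaft y at 0.064 -0.12239015138102786
shaft y at 0.08 -0.12226943386998429
[ 0.63914114 -0.1212274   0.064     ]
```

```bash
python3 -m creep '[[0,0.006,0.004,0.01,-0.0004,0.0006,0],[0,0.006,0.004,0.03,-0.0004,0.0006,0],[0,0.006,0.004,0.05,-0.0004,0.0006,0],[0,0.006,0.004,0.05,-0.0004,0.0006,0],[0,0.006,0.004,0.05,-0.0004,0.0006,0]]'
python3 - <<'E'
from h import *
go([.6288,-.122,.085],-90)
E
```

```text
time_s: 32.75
tcp_pos: [0.6293, -0.1224, 0.1036]
ee_rot: [[1.0, -0.0, 0.001], [-0.0, -1.0, -0.0], [0.001, 0.0, -1.0]]
wrist_force: [0.0, -0.4, -2.7]
gripper_width: 0.496
shift [-0.0018 -0.0013  0.0619] turn [ 0.0001 -0.0003 -0.0001] yaw cur -90.0 d 0.0
```

```bash
python3 -m creep '[[0,-0.002,-0.001,0.015,0,0,0],[0,-0.002,-0.001,0.03,0,0,0],[0,-0.002,-0.001,0.045,0,0,0],[0,-0.002,-0.001,0.06,0,0,0],[0,-0.002,-0.001,0.06,0,0,0]]'
python3 - <<'E'
from h import *
go([.6288,-.122,.06],-90)
s=r.sense();im=r.capture('wrist');cv2.imwrite('pics/w23.png',cv2.resize(im[180:300,190:330],None,fx=5,fy=5,interpolation=3))
E
```

```text
time_s: 33.17
tcp_pos: [0.6278, -0.122, 0.084]
ee_rot: [[1.0, -0.001, -0.002], [-0.001, -1.0, -0.0], [-0.002, 0.0, -1.0]]
wrist_force: [-0.7, -0.7, -1.4]
gripper_width: 0.499
shift [ 0.0033 -0.      0.0801] turn [ 0.      0.0006 -0.0002] yaw cur -90.0 d 0.0
```

View pics/w23.png

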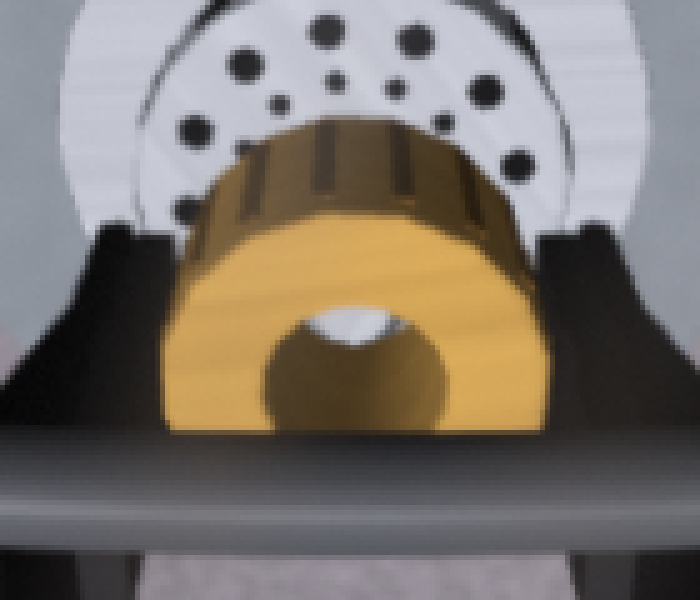

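```bash
python3 -m creep '[[0,0.003,0,0.015,0,0.0006,0],[0,0.003,0,0.03,0,0.0006,0],[0,0.003,0,0.045,0,0.0006,0],[0,0.003,0,0.06,0,0.0006,0],[0,0.003,0,0.06,0,0.0006,0]]'
python3 - <<'E'
from h import *
go([.6288,-.122,.06],-90)
s=r.sense();im=r.capture('wrist');cv2.imwrite('pics/w24.png',cv2.resize(im[180:300,190:330],None,fx=5,fy=5,interpolation=3))
E
```

```text
time_s: 33.63
tcp_pos: [0.6282, -0.122, 0.0652]
ee_rot: [[1.0, -0.001, -0.002], [-0.001, -1.0, -0.0], [-0.002, 0.0, -1.0]]
wrist_force: [-0.4, -0.0, -2.1]
gripper_width: 0.496
shift [ 0.0021 -0.0001  0.0173] turn [ 0.      0.0005 -0.0002] yaw cur -90.0 d 0.0
```

View pics/w24.png

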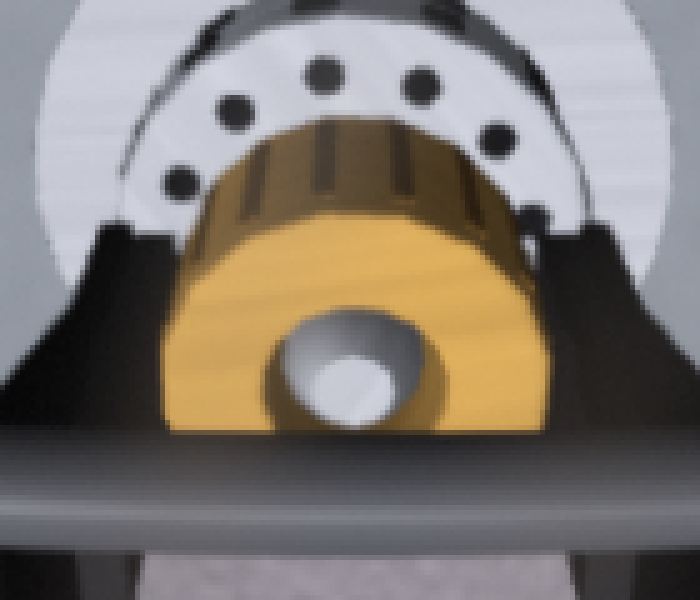

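Shaft is centred in the bore. Lower the last ~5 mm and release.

```bash
python3 -m creep '[[0,0.001,0,0.006,0,0.0005,0],[0,0.001,0,0.012,0,0.0005,0],[0,0.001,0,0.017,0,0.0005,0],[0,0.001,0,0.017,0,0.0005,0],[0,0.001,0,0.017,0,0.0005,0]]'
python3 -m creep '[[0.75,0,0,0.001,0,0,0],[0.75,0,0,0.001,0,0,0],[0.75,0,0,0.001,0,0,0],[0.75,0,0,0.001,0,0,0],[0.75,0,0,0.001,0,0,0]]'
python3 -m creep '[[0.75,0,0,-0.03,0,0,0],[0.75,0,0,-0.1,0,0,0],[0.75,0,0,-0.2,0,0,0],[0.75,0,0,-0.3,0,0,0],[0.75,0,0,-0.35,0,0,0]]'
python3 - <<'E'
from h import *
s=r.sense();im=r.capture('wrist');cv2.imwrite('pics/w25.png',im)
im=r.capture('side');cv2.imwrite('pics/s25.png',cv2.resize(im[150:260,230:350],None,fx=5,fy=5,interpolation=3))
E
```

```text
time_s: 34.1
tcp_pos: [0.6288, -0.1221, 0.0607]
ee_rot: [[1.0, -0.0, 0.001], [-0.0, -1.0, -0.0], [0.001, 0.0, -1.0]]
wrist_force: [-0.2, 0.1, -1.3]
gripper_width: 0.494
time_s: 34.52
tcp_pos: [0.6291, -0.1222, 0.0607]
ee_rot: [[1.0, -0.0, 0.001], [-0.0, -1.0, -0.0], [0.001, 0.0, -1.0]]
wrist_force: [-0.6, 0.3, -0.0]
gripper_width: 0.728
time_s: 34.93
tcp_pos: [0.6309, -0.1225, 0.171]
ee_rot: [[1.0, 0.0, 0.009], [0.0, -1.0, -0.002], [0.009, 0.002, -1.0]]
wrist_force: [-0.2, 0.1, 1.6]
gripper_width: 0.75
```

View pics/w25.png

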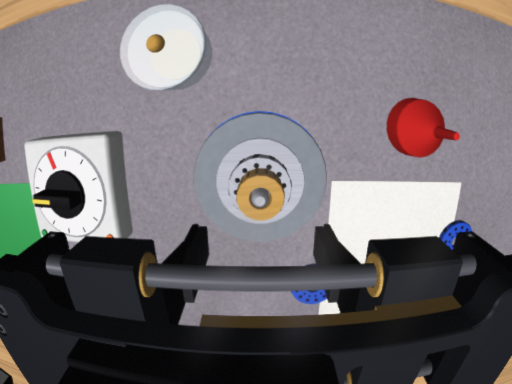

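View pics/s25.png

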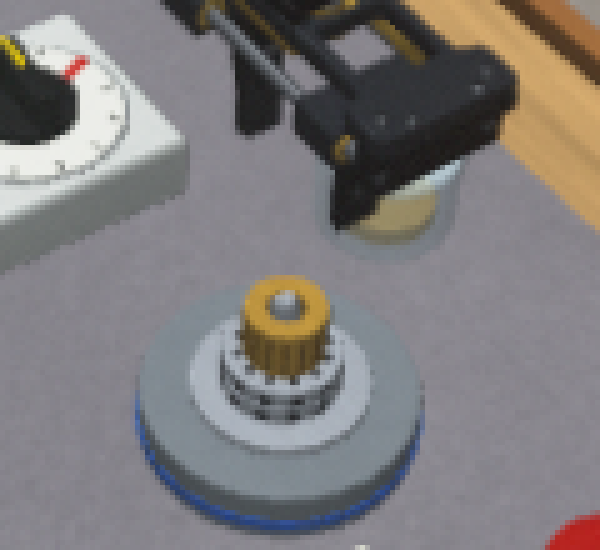

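```bash
python3 -m creep '[[0.6,0,-0.12,-0.05,0,0,0],[0.6,0,-0.25,-0.1,0,0,0],[0.6,0,-0.38,-0.1,0,0,0],[0.6,-0.02,-0.5,-0.1,0,0,0],[0.6,-0.03,-0.62,-0.1,0,0,0]]'
python3 -m creep '[[0.6,-0.01,-0.12,0,0,0,0],[0.6,-0.02,-0.18,0,0,0,0],[0.6,-0.02,-0.18,0,0,0,0],[0.6,-0.02,-0.18,0,0,0,0],[0.6,-0.02,-0.18,0,0,0,0]]'
python3 - <<'E'
from h import *
s=r.sense();im=r.capture('wrist');cv2.imwrite('pics/w26.png',im);cv2.imwrite('pics/w26c.png',cv2.resize(im[100:250,180:340],None,fx=4,fy=4,interpolation=3));print(s['tcp_pos'])
E
```

```text
time_s: 35.45
tcp_pos: [0.6209, 0.0653, 0.2004]
ee_rot: [[1.0, -0.0, 0.01], [-0.0, -1.0, -0.001], [0.01, 0.001, -1.0]]
wrist_force: [-0.8, 0.2, -0.1]
gripper_width: 0.605
time_s: 35.87
tcp_pos: [0.6146, 0.1187, 0.1999]
ee_rot: [[1.0, -0.0, 0.009], [-0.0, -1.0, -0.001], [0.009, 0.001, -1.0]]
wrist_force: [-0.3, -0.1, -0.3]
gripper_width: 0.598
[0.6146483  0.11870069 0.19988828]
```

View pics/w26c.png

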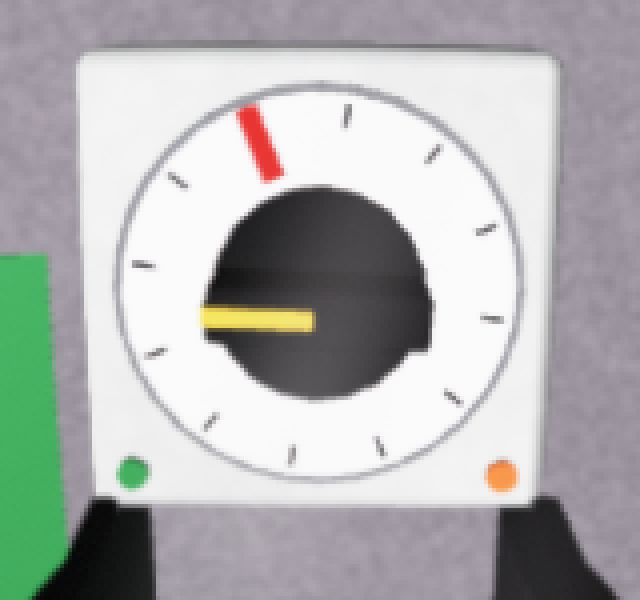

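```bash
cat > kn.py <<'E'
from h import *
def knob(im,s,box=None,cx=None):
    hs=cv2.cvtColor(im,cv2.COLOR_BGR2HSV)
    w=np.zeros(hs.shape[:2],bool);b=box or (100,250,180,340);w[b[0]:b[1],b[2]:b[3]]=1
    red=w&((hs[...,0]<6)|(hs[...,0]>174))&(hs[...,1]>140)
    yel=w&(hs[...,0]>22)&(hs[...,0]<34)&(hs[...,1]>110)&(hs[...,2]>120)
    out={}
    for n,q,z in(('red',red,.046),('yel',yel,.081)):
        k,l,st,_=cv2.connectedComponentsWithStats(q.astype(np.uint8));i=1+np.argmax(st[1:,4]);v,u=np.nonzero(l==i)
        P=np.array([wray(p,z,s)[:2] for p in zip(u,v)]);c=P.mean(0);d=np.linalg.svd(P-c)[2][0]
        t=(P-c)@d;out[n]=(c,d,c+d*t.min(),c+d*t.max(),len(u))
    return out
def ang(d): return np.degrees(np.arctan2(d[1],d[0]))
E
python3 - <<'E'
from kn import *
s=r.sense();im=cv2.imread('pics/w26.png')
f=lambda u,v,z:wray((180+u/4-.4,100+v/4-.4),z,s)[:2]
for z in(.045,.047):
    C,R=fitc([f(116,285,z),f(521,285,z),f(318,84,z),f(318,480,z),f(175,142,z),f(461,142,z)]);print('ring',C,R)
o=knob(im,s)
for k,v in o.items(): print(k,v[0],'len',np.linalg.norm(v[3]-v[2]).round(4),'axis',ang(v[1]).round(1),'dir from C',ang(v[0]-C).round(1),'off-axis mm',((v[0]-C)@[-v[1][1],v[1][0]]*1000).round(2),v[4])
E
```

```text
ring [0.61728791 0.12017141] 0.05913233302844657
ring [0.61775259 0.12016545] 0.05877927308293242
red [0.65993552 0.13647335] len 0.0209 axis -159.2 dir from C 21.1 off-axis mm -0.24 85
yel [0.61787038 0.13575621] len 0.0273 axis -93.3 dir from C 89.6 off-axis mm -0.79 144
```

```bash
python3 -m creep '[[0.6,0,0,0,0,0,0.039],[0.6,0,0,0,0,0,0.078],[0.6,0,0,0,0,0,0.117],[0.6,0,0,0,0,0,0.156],[0.6,0,0,0,0,0,0.195]]'
python3 -m creep '[[0.6,0,0,0,0,0,0.039],[0.6,0,0,0,0,0,0.078],[0.6,0,0,0,0,0,0.117],[0.6,0,0,0,0,0,0.156],[0.6,0,0,0,0,0,0.195]]'
python3 -c "
from h import *
go([.6176,.1202,.15],-182.5)
print(r.sense()['joints'].round(1))"
```

```text
time_s: 36.33
tcp_pos: [0.6149, 0.1165, 0.1999]
ee_rot: [[0.813, -0.583, 0.009], [-0.583, -0.813, -0.001], [0.008, -0.004, -1.0]]
wrist_force: [0.4, 0.2, -0.4]
gripper_width: 0.603
time_s: 36.75
tcp_pos: [0.6151, 0.1148, 0.1998]
ee_rot: [[0.322, -0.947, 0.008], [-0.947, -0.322, -0.002], [0.004, -0.007, -1.0]]
wrist_force: [-0.5, 0.1, -0.7]
gripper_width: 0.601
shift [-0.0151 -0.0126  0.1659] turn [-0.0026 -0.0009  0.1181] yaw cur -161.2 d -21.3
[ 25.5  22.1  -0.5   0.3 -67.   -6.9]
```

```bash
python3 -m creep '[[0.6,-0.015,-0.012,0,-0.002,-0.001,0.039],[0.6,-0.015,-0.012,0,-0.002,-0.001,0.078],[0.6,-0.015,-0.012,0,-0.002,-0.001,0.118],[0.6,-0.015,-0.012,0,-0.002,-0.001,0.118],[0.6,-0.015,-0.012,0,-0.002,-0.001,0.118]]'
python3 - <<'E'
from kn import *
go([.6176,.1202,.08],-182.5)
s=r.sense();im=r.capture('wrist');cv2.imwrite('pics/w27.png',im)
o=knob(im,s,(60,300,120,400))
for k,v in o.items(): print(k,v[0],'len',np.linalg.norm(v[3]-v[2]).round(4),'axis',ang(v[1]).round(1),v[2],v[3],v[4])
E
```

```text
time_s: 37.17
tcp_pos: [0.6171, 0.1189, 0.1997]
ee_rot: [[-0.042, -0.999, 0.001], [-0.999, 0.042, 0.0], [-0.001, -0.001, -1.0]]
wrist_force: [0.6, 0.4, -0.2]
gripper_width: 0.6
shift [-0.0041 -0.0008  0.3989] turn [-0.0004  0.0002  0.0005] yaw cur 177.6 d -0.1
red [0.66048056 0.13736594] len 0.0201 axis 20.9 [0.65105937 0.13377578] [0.66986254 0.14094115] 77
yel [0.61762505 0.13605892] len 0.0267 axis 87.4 [0.61702889 0.12313298] [0.61826032 0.14983313] 120
```

View pics/w27.png

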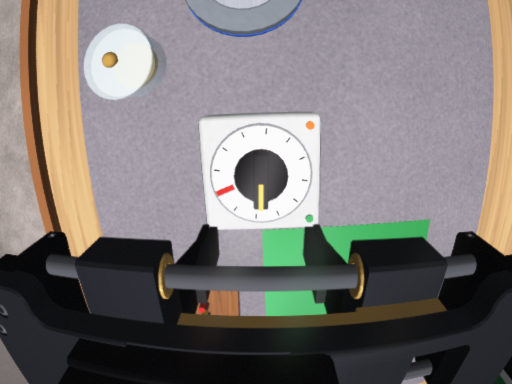

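```bash
python3 -m creep '[[0.5,-0.004,0,0.08,0,0,0],[0.5,-0.004,0,0.18,0,0,0],[0.5,-0.004,0,0.28,0,0,0],[0.5,-0.004,0,0.38,0,0,0],[0.5,-0.004,0,0.4,0,0,0]]'
python3 -c "
from h import *
go([.617,.1202,.047],-182.5)"
```

```text
time_s: 37.63
tcp_pos: [0.6137, 0.1188, 0.0743]
ee_rot: [[-0.042, -0.999, -0.008], [-0.999, 0.042, -0.002], [0.003, 0.008, -1.0]]
wrist_force: [-1.3, -1.0, -1.7]
gripper_width: 0.504
shift [-0.0054 -0.0116  0.0908] turn [ 0.0026 -0.0009  0.0006] yaw cur 177.6 d -0.1
```

```bash
python3 -m creep '[[0.5,-0.005,-0.011,0.03,0.0026,-0.0009,0],[0.5,-0.005,-0.011,0.06,0.0026,-0.0009,0],[0.5,-0.005,-0.011,0.09,0.0026,-0.0009,0],[0.5,-0.005,-0.011,0.09,0.0026,-0.0009,0],[0.5,-0.005,-0.011,0.09,0.0026,-0.0009,0]]'
python3 - <<'E'
from h import *
go([.617,.1202,.047],-182.5)
im=r.capture('side');cv2.imwrite('pics/s28.png',cv2.resize(im[100:220,170:310],None,fx=5,fy=5,interpolation=3))
E
```

```text
time_s: 38.05
tcp_pos: [0.6171, 0.1201, 0.0477]
ee_rot: [[-0.041, -0.999, 0.0], [-0.999, 0.041, -0.0], [-0.0, -0.0, -1.0]]
wrist_force: [0.9, 0.8, 0.3]
gripper_width: 0.503
shift [-0.0005  0.0005  0.0022] turn [-0.0001  0.      0.0008] yaw cur 177.6 d -0.1
```

View pics/s28.png

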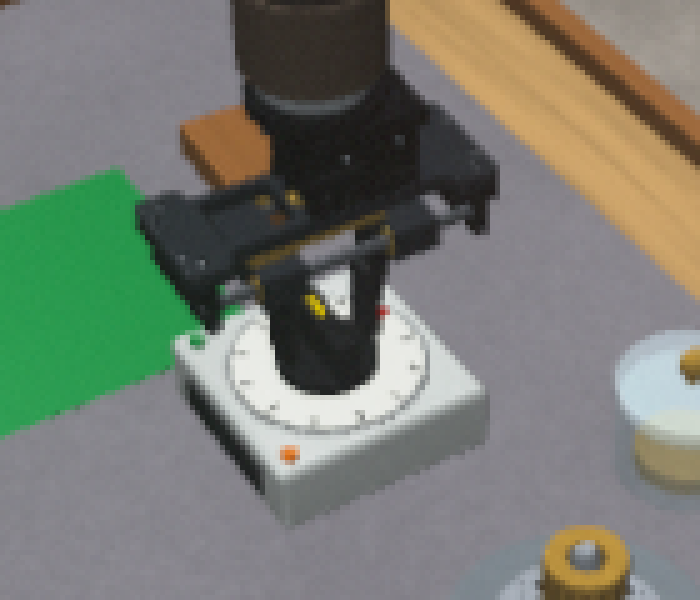

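Fingers straddle the bar. Close.

```bash
python3 -m creep '[[0,0,0,0,0,0,0],[0,0,0,0,0,0,0],[0,0,0,0,0,0,0],[0,0,0,0,0,0,0],[0,0,0,0,0,0,0]]'
python3 -m creep '[[0,0,0,0,0,0,0],[0,0,0,0,0,0,0],[0,0,0,0,0,0,0],[0,0,0,0,0,0,0]]'
python3 -c "
from h import *
go([.617,.1202,.047],-182.6-66.5)
print(r.sense()['moment'])"
```

```text
time_s: 38.52
tcp_pos: [0.6176, 0.1203, 0.0484]
ee_rot: [[-0.041, -0.999, 0.002], [-0.999, 0.041, 0.001], [-0.001, -0.002, -1.0]]
wrist_force: [0.2, -0.1, 0.4]
gripper_width: 0.207
time_s: 38.85
tcp_pos: [0.6177, 0.1203, 0.0484]
ee_rot: [[-0.041, -0.999, 0.002], [-0.999, 0.041, 0.001], [-0.001, -0.002, -1.0]]
wrist_force: [0.5, -0.1, 0.5]
gripper_width: 0.184
shift [0.0003 0.0022 0.0047] turn [-0.0004  0.0005  0.3708] yaw cur 177.6 d -66.7
[ 0.06536807 -0.1661479   0.01070168]
```

```bash
python3 -m creep '[[0,0,0,0,0,0,0.03],[0,0,0,0,0,0,0.06],[0,0,0,0,0,0,0.09],[0,0,0,0,0,0,0.12],[0,0,0,0,0,0,0.15]]'
python3 -c "
from h import *
go([.617,.1202,.047],-182.6-66.5)"
```

```text
time_s: 39.27
tcp_pos: [0.6177, 0.1203, 0.0485]
ee_rot: [[-0.494, -0.869, 0.002], [-0.869, 0.494, 0.0], [-0.001, -0.001, -1.0]]
wrist_force: [-0.1, -0.2, 0.2]
gripper_width: 0.18
shift [0.0013 0.0019 0.0048] turn [-0.0003  0.0006  0.2194] yaw cur 150.4 d -39.5
```

```bash
python3 -m creep '[[0,0,0,0,0,0,0.03],[0,0,0,0,0,0,0.06],[0,0,0,0,0,0,0.09],[0,0,0,0,0,0,0.12],[0,0,0,0,0,0,0.15]]'
python3 -m creep '[[0,0,0,0,0,0,0.02],[0,0,0,0,0,0,0.04],[0,0,0,0,0,0,0.055],[0,0,0,0,0,0,0.055],[0,0,0,0,0,0,0.055]]'
python3 - <<'E'
from kn import *
go([.617,.1202,.047],-182.6-66.5)
s=r.sense();im=r.capture('wrist');cv2.imwrite('pics/w29.png',im)
E
```

```text
time_s: 39.68
tcp_pos: [0.6177, 0.1203, 0.0485]
ee_rot: [[-0.837, -0.547, 0.002], [-0.547, 0.837, 0.0], [-0.002, -0.001, -1.0]]
wrist_force: [0.5, -0.0, -1.3]
gripper_width: 0.177
time_s: 40.1
tcp_pos: [0.6177, 0.1202, 0.0484]
ee_rot: [[-0.918, -0.396, 0.002], [-0.396, 0.918, 0.0], [-0.002, -0.0, -1.0]]
wrist_force: [1.5, 1.1, 0.1]
gripper_width: 0.181
shift [0.0022 0.0008 0.0048] turn [-0.0001  0.0006  0.0134] yaw cur 113.3 d -2.4
```

View pics/w29.png

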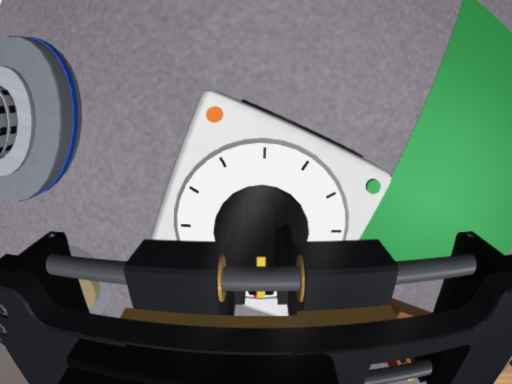

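```bash
python3 -m creep '[[0,0,0,0,0,0,0.007],[0,0,0,0,0,0,0.014],[0,0,0,0,0,0,0.014],[0,0,0,0,0,0,0.014],[0,0,0,0,0,0,0.014]]'
python3 -m creep '[[0.45,0,0,0,0,0,0],[0.45,0,0,0,0,0,0],[0.45,0,0,0,0,0,0],[0.45,0,0,0,0,0,0],[0.45,0,0,0,0,0,0]]'
python3 -m creep '[[0.5,0,0,-0.05,0,0,0],[0.5,0,0,-0.15,0,0,0],[0.5,0,0,-0.25,0,0,0],[0.5,0,0,-0.35,0,0,0],[0.5,0,0,-0.45,0,0,0]]'
python3 - <<'E'
from kn import *
s=r.sense();print(s['tcp_pos'],np.degrees(np.arctan2(s['ee_rot'][1,1],s['ee_rot'][0,1])))
im=r.capture('wrist');cv2.imwrite('pics/w30.png',im);cv2.imwrite('pics/w30c.png',cv2.resize(im[100:260,180:340],None,fx=3.7,fy=3.7,interpolation=3))
o=knob(im,s,(80,300,150,370));C=np.array([.617,.1201])
for k,v in o.items(): print(k,v[0],'len',np.linalg.norm(v[3]-v[2]).round(4),'axis',ang(v[1]).round(1),'dir',ang(v[0]-C).round(1),v[4])
E
```

```text
time_s: 40.57
tcp_pos: [0.6177, 0.1202, 0.0484]
ee_rot: [[-0.935, -0.355, 0.002], [-0.355, 0.935, 0.0], [-0.002, -0.0, -1.0]]
wrist_force: [0.9, -0.3, 0.2]
gripper_width: 0.186
time_s: 40.98
tcp_pos: [0.6177, 0.1202, 0.0485]
ee_rot: [[-0.935, -0.355, 0.002], [-0.355, 0.935, 0.0], [-0.002, -0.0, -1.0]]
wrist_force: [0.0, -0.5, -0.3]
gripper_width: 0.428
time_s: 41.4
tcp_pos: [0.6171, 0.1201, 0.1849]
ee_rot: [[-0.935, -0.355, 0.002], [-0.355, 0.935, 0.0], [-0.002, -0.0, -1.0]]
wrist_force: [0.5, 0.2, 0.3]
gripper_width: 0.495
[0.61712462 0.12010469 0.18485212] 110.79751554702392
red [0.66622913 0.13933785] len 0.0088 axis 20.8 dir 21.3 40
yel [0.63240768 0.1265335 ] len 0.0278 axis 20.8 dir 22.7 131
```

View pics/w30c.png

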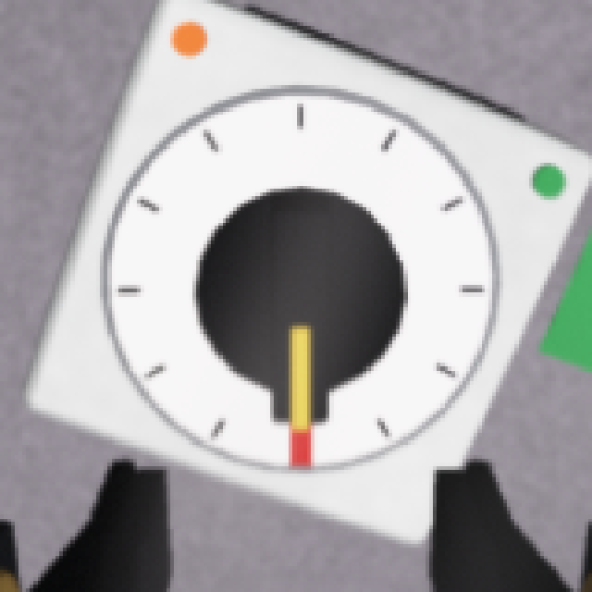

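```bash
python3 -m creep '[[0.5,0,0,-0.05,0,0,0],[0.5,0,0,-0.1,0,0,0],[0.5,0,0,-0.1,0,0,0]]'
python3 - <<'E'
from h import *
a=r.capture('side');b=r.capture('top')
cv2.imwrite('pics/f1.png',cv2.resize(a[80:300,130:390],None,fx=3,fy=2.7,interpolation=3));cv2.imwrite('pics/f2.png',b)
E
```

```text
time_s: 41.7
tcp_pos: [0.6225, 0.1211, 0.2268]
ee_rot: [[-0.934, -0.357, 0.022], [-0.357, 0.934, 0.005], [-0.022, -0.003, -1.0]]
wrist_force: [0.1, -0.1, 0.6]
gripper_width: 0.5
```

View pics/f1.png

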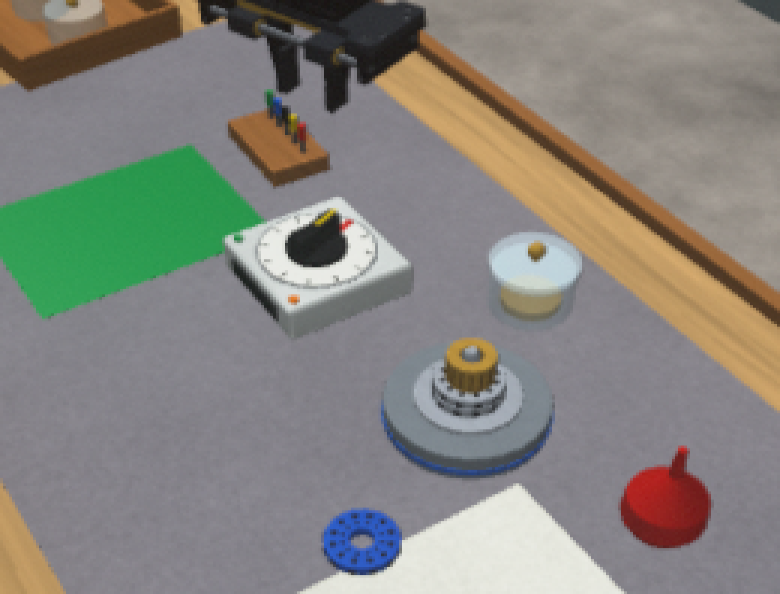

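View pics/f2.png

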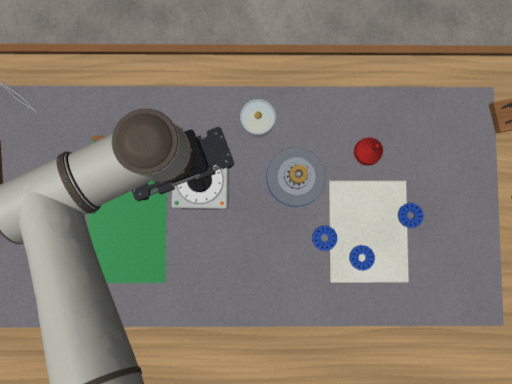

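All as required: stack with the collar on top at (298,173) in the top view, pointer on the red mark, bystanders untouched.

```bash
python3 -c "
from station import r
print(r.finish_job())"
```

```text
the job is handed in; nothing more can be done
None
```

The job is done and handed in at about 42 s of the 210 s allowed. I took the brass collar off the spindle and set it on the bench. Both steel baskets then went flat onto the spindle; only two were in the scene, and I left the three blue look-alikes alone. I slid the collar back on until it rested on the top basket, and only then turned the timer knob.

Last checks:
- **Pointer:** the yellow stripe and the red mark both measured 20.8° in the wrist camera, and the close-up showed them in one line. The stripe's bearing from my estimated knob centre read 22.7° against 21.3° for the mark. I took that gap as error in the centre estimate.
- **Stack:** the side and top pictures show both baskets flat on the turntable, with the collar on them and the spindle tip inside its bore.
- **Bystanders:** the jar and blower look unmoved in both pictures. The screwdriver block looks unmoved in the side picture; the arm mostly hid it in the top one.

**Failed step:** my first grasp of the collar closed on nothing. The cameras showed the fingertips about 15 mm behind the reported TCP, not 17 mm ahead as stated. I used the measured offset after that, and every later grasp held.

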